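Run the scoop steriliser

TASK

The sweet shop's scoop steriliser was left switched on: turn its isolator off before you lift the cover, lay every scoop from the drainer mat inside on the rack, and shut the cover fully. Set the timer dial to 30 minutes (six 5-minute clicks up from its zero stop) while the power is still off, and only then turn the isolator back on. Leave the sweet jars where they stand.

Things in the scene. Friction and masses are not known exactly. Their poses are not given: they have to be found in the camera images.
- steriliser: white and steel UV steriliser box for scoops, fixed. Origin at counter height under the middle of its chamber; x to its back, y to its left end, z up. Chamber: steel trough 180 (x) x 300 mm (y) inside, centred on the origin, walls 6 mm, rim 84 mm up. Control end: flat dark panel 90 mm up, y -156 to -276 mm, timer dial at x -46, isolator at x +46, both at y -216
- rack (a point): middle of the wire rack in the chamber (180 x 300 mm), the flat floor on which the scoops shall lie, 30 mm above the counter and 54 mm below the shut cover; axes as the steriliser's. Four scoops fit side by side, lying along x
- cover (a joint): amber cover in a steel frame (192 x 312 x 12 mm, 0.5 kg) over the chamber, hinged along its back edge: 0 = shut on the rim, grows as its front edge rises, stop at 1.8 rad (just past upright). Stiff hinge: it stays wherever it is left and takes up to 6 N at the handle to swing either way
- cover_handle (a point): middle of the cover's handle, a round steel bar 12 mm thick, 110 mm long, parallel to the box's y, 38 mm in front of the cover's front edge, on two arms 100 mm apart. It swings with the cover, 230 mm from the hinge: shut, 90 mm up at the box's front; cover upright, it is the topmost part, 315 mm up. The bar can turn between finger pads
- cover_hinge (a point): middle of the cover's hinge line (parallel to the box's y) at the top of the back wall, 84 mm up; with the cover shut the handle bar lies 230 mm from it towards the box's -x and 6 mm higher
- timer (a joint): timer dial; the value grows as it turns clockwise seen from above. Ten spring clicks from 0 (zero stop) to 9 (end stop), one every 30 degrees (0.5236 rad), 5 minutes each: value = clicks x 0.5236 rad. Let go, it snaps into the nearest click; turning it takes about 0.1 N m
- timer_grip (a point): on the dial's axis at gripping height, 127 mm up. Black disc 50 mm across; bar grip 46 x 14 mm from 14 to 44 mm above the panel; the white line on half of the bar is the pointer (point x axis). White marks on the panel: a dot for 0, ticks for 1 to 9. At value v the pointer stands 135 degrees minus v anticlockwise (from above) of the box's x
- isolator (a joint): rotary power isolator; the value grows as it turns clockwise seen from above: 0 = off, 1.571 rad = on, a stop at each end; past half-way (0.785) a spring snaps it to that end. It takes about 0.13 N m
- isolator_grip (a point): on the isolator's axis at gripping height, 127 mm up, 92 mm behind the timer. Black bar handle 62 x 16 mm, from 14 to 44 mm above the panel, on a square grey plate; the white line on half of the bar is the pointer (point x axis). Off: pointer along the box's y, at the white dot, bar left-right. On: pointer along the box's x, at the white dash, bar front-back
- mat: black ribbed rubber drainer mat 340 (x) x 250 x 5 mm, fixed, left of the steriliser, on which the scoops start; origin under its centre
- scoop_a: wide steel sweet scoop, 0.11 kg: open-topped flat-bottomed bowl 60 mm wide, 74 long, 42 high at its back wall; level round handle 22 mm thick, 77 long. Origin on the underside at the foot of the back wall; x to the bowl's front, z up; the handle's centre line runs from x = 0 to -77 mm at z = 30 mm. Balances 16 mm ahead of the origin. May be absent (None)
- scoop_b: small steel sweet scoop, 0.11 kg: open-topped flat-bottomed bowl 52 mm wide, 68 long, 41 high at its back wall; level round handle 22 mm thick, 77 long. Origin on the underside at the foot of the back wall; x to the bowl's front, z up; the handle's centre line runs from x = 0 to -77 mm at z = 30 mm. Balances 16 mm ahead of the origin. May be absent (None)
- scoop_c: tall-backed steel sweet scoop, 0.11 kg: open-topped flat-bottomed bowl 56 mm wide, 72 long, 46 high at its back wall; level round handle 22 mm thick, 77 long. Origin on the underside at the foot of the back wall; x to the bowl's front, z up; the handle's centre line runs from x = 0 to -77 mm at z = 30 mm. Balances 16 mm ahead of the origin. May be absent (None)
- scoop_d: middling steel sweet scoop, 0.11 kg: open-topped flat-bottomed bowl 58 mm wide, 70 long, 43 high at its back wall; level round handle 22 mm thick, 77 long. Origin on the underside at the foot of the back wall; x to the bowl's front, z up; the handle's centre line runs from x = 0 to -77 mm at z = 30 mm. Balances 16 mm ahead of the origin. May be absent (None)
- jar_a: bystander: glass sweet jar with lid and knob, 96 mm wide, 156 mm high over the knob, behind the box, origin under its centre; must stay where it stands
- jar_b: bystander: glass sweet jar with lid and knob, 90 mm wide, 141 mm high over the knob, left of the mat, origin under its centre; must stay where it stands
- jar_c: bystander: glass sweet jar with lid and knob, 82 mm wide, 146 mm high over the knob, to the right of the box, origin under its centre; must stay where it stands
Not all that is in view belongs to the job. Leave any blue or yellow look-alike of the scoop_a alone. Leave any turquoise look-alike of the scoop_d alone.

How it is judged:
By the outcome, as a careful person would: the job done as asked, in the order asked, and still so for the second after the job is handed in, with the robot touching nothing.
Of scoop_a, scoop_b, scoop_c, scoop_d only 3 to 4 are there at a start; the rules pass over those that are not, and their reading is None.
At some moment in a run one of scoop_a, scoop_b, scoop_c, scoop_d may be knocked a few centimetres aside while the robot is not near it.
Once in a run the grip may slacken for a moment while it holds something.
It also fails if it takes over 210 s, if anything falls off the work surface, if the arm or the gripper's body presses on something with over 40 N, if the wrist force passes 120 N, or if a joint passes its speed limit or range.

ROBOT

A 7-joint arm with a two-finger parallel gripper is mounted at the origin on the work surface. World frame = base frame: x ahead of the robot, y to its left, z up, the work surface at z = 0. Lengths are in m, angles in rad, forces in N, time in s.
With the tool pointing down it reaches from about 0.425 to 0.925 m from the base axis. Payload 6.8 kg.
Tool frame: the origin (TCP) lies at the very end of the fingers, on their centre line; the grasp point (between the pads) lies 19 mm behind it; z points along the fingers, y is the line along which they close (so a half turn about z gives the same grasp; the last joint's range is limited). The gripper opens to 85 mm and grips with 20 to 120 N. Pads are 22 mm wide; open, the fingers measure 114 mm over their backs; the gripper's body (76 mm by 85 mm) begins 54 mm behind the grasp point. The pads swing forward as they close: fully open they stand 13 mm farther back than shut.
Start: joints at [1.182, 0.477, 0.022, 1.555, -0.011, 1.109, -0.083], TCP at [0.187, -0.649, 0.192] pointing down, gripper open.
Joint ranges: [-2.96, 2.96], [-0.34, 2.1], [-1.41, 1.46], [0.24, 2.44], [-1.37, 4.51], [0.17, 1.92], [-2.96, 2.96]. Speed limits (rad/s): [2.39, 2.39, 3.14, 3.14, 3.14, 3.14, 3.14].

INTERFACE

Orientations are given as a unit quaternion [w, x, y, z].
In Python, from station import telemetry, viewer, job, search_frame, cut_out gives the robot as it stands. The module is installed in compiled form; this text tells all that it offers.
- The arm moves only by the shell command python3 -m crank 'ROWS' [FORCE]. ROWS is JSON, a list of rows, each an object with "delta_rot": the turn, a rotation vector about the tool's x, y, z in degrees, a list of three; "xyz": the shift along the tool's x, y, z in m, a list of three; "fingers": the gripper command: -1 is fully open, 1 is shut, values between are in proportion. In form: [{"delta_rot": [ax, ay, az], "xyz": [dx, dy, dz], "fingers": fingers}, ...]. A call has 1 to 10 rows; each row is the pose to reach, as a shift and turn from the pose commanded when the call began, along the tool's axes at that moment; what a row does not reach only later rows make up. A row lasts 1/10 s, in which the tool goes at most 50 mm and 8.59 degrees, less where a joint would pass 70% of its speed; a pose out of reach is approached as far as the arm can. A call with a gripper value outside its range is refused whole. The fingers move at their own pace and stop on an object; FORCE is the grip in N (left out, the last holds). Time passes only in rows, so rows that repeat a pose let the fingers close. It gives the time, the measured TCP pose, the force, the opening and the grip force at its end, in the units of the state.
- telemetry.get_obs(): the state, without advancing time (a new reading comes with each control period).
- viewer.read_camera(name): name is "side" or "top" or "wrist"; returns a dict with "img" (420x560x3 uint8, red, green, blue), "fx", "fy", "cx", "cy" (pixels), "origin" and "rotation" of the camera in the world. Camera axes: x right, y up, looking along -z (the intrinsics and any distortion apply to the point x, -y, -z); pixel columns grow to the right and rows downward; lengths in m; the calibration is good to about 2 mm. A picture is of the moment at which its call begins. There is no depth.
- job.hand_in(): hands the job in; it is judged then, once.
Trained networks look in the newest picture that a camera, given by its name, has taken for a name from the list of things; names that differ only in an ending like _2 or _b are one class to them, and where a whole thing is asked for, a point or a joint stands for the part that bears it (a point fixed in the world has none). Each returns a list of dicts, best first, with "score" (0 to 1); they miss things now and then, are a little off and sometimes report something else, mostly with a low value. They report only what shows in the picture. A call takes as long as a camera call. They do not tell look-alikes from the thing itself.
- search_frame(camera, thing): "pixel" ([column, row] in pixels, amid what is visible of it).
- cut_out(camera, thing): "pixels" (420x560 bool, what is visible of it) and "pixel" ([column, row] in pixels, amid what is visible of it).
The state is a dict: "t": time; "q": joint angles; "joint_vel": joint speeds; "joint_torque": joint torques, N m; "eef_pos": TCP position; "tool_rot": TCP orientation; "contact_force": force on the tool from outside, world axes, zero at the start; "torque": the same for the moment, N m; "gripper_width": opening from 0.0 (shut) to 1.0 (fully open); "grasp_force": force on a finger pad.
Only numpy, scipy, OpenCV 4.12 (cv2) and the standard library are available. Lean on these libraries where they do the work, as an engineer would, in place of code of your own. Each camera call takes 0.05 s, during which the arm holds its last target. There are 200 camera calls.

## Working session

There is one attempt and no reset: what is moved stays moved. The work goes in short steps, Python scripts to look and compute and a shell command to move; the robot and the scene stay as the last step left them, time stands still between calls to the robot, and variables do not carry over. Pictures are saved under pics/ and viewed, at most 14 in all, crops included, and the job is handed in when it is done.

```bash
mkdir -p pics; ls; python3 - <<'E'
from station import telemetry, viewer
import cv2
for n in ("top","side"):
    c=viewer.read_camera(n); cv2.imwrite(f"pics/{n}0.png",c["img"][:,:,::-1]); print(n,{k:v for k,v in c.items() if k!="img"})
print(telemetry.get_obs())
E
```

```text
pics
top {'fx': 428.29011012880187, 'fy': 428.29011012880187, 'cx': 270.72175498954624, 'cy': 204.60315663191486, 'origin': array([0.22293203, 0.08008187, 1.69855527]), 'rotation': array([-0.67887073, -0.07284036,  0.07425798,  0.72685251])}
side {'fx': 498.0770405246966, 'fy': 498.0770405246966, 'cx': 290.0234773146463, 'cy': 208.40257819600146, 'origin': array([0.01058636, 1.2018854 , 1.07567454]), 'rotation': array([-0.20950808, -0.09979771,  0.43018653,  0.87240262])}
{'t': 0.1, 'q': array([ 1.18186909,  0.4777267 ,  0.02233132,  1.55631509, -0.01148553,
        1.10929184, -0.08310754]), 'joint_vel': array([-0.00083844, -0.00300497,  0.00067258, -0.00295274, -0.00048463,
        0.00019557, -0.00039758]), 'joint_torque': array([ 5.49113494e-03, -5.97755706e+01,  1.61408722e+00, -2.81952381e+01,
        1.28305564e-02,  5.08249053e-03, -1.09778750e-05]), 'eef_pos': array([ 0.18690592, -0.64800661,  0.19063239]), 'tool_rot': array([-7.87386579e-04,  9.90155815e-01,  1.39967181e-01, -1.74262974e-04]), 'contact_force': array([-1.41169406, -0.31178582, -0.26553517]), 'torque': array([-0.01192665,  0.02312346, -0.02927514]), 'grasp_force': 0.0, 'gripper_width': 0.9980201438008715}
```

View pics/top0.png

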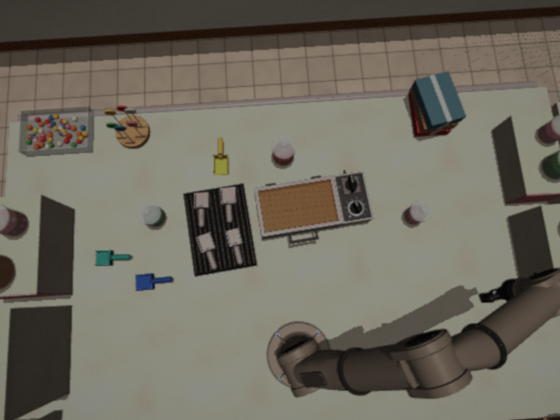

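View pics/side0.png

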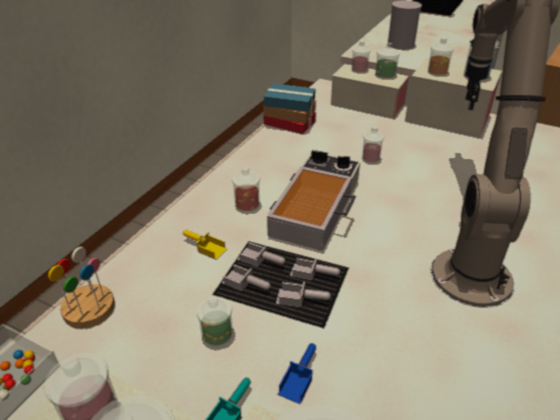

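The top view shows the steriliser at about (300,207), with the isolator at (351,184) and the timer at (356,208). The mat at (220,229) holds four steel scoops. The coloured look-alikes are off the mat: blue (150,282), turquoise (110,258) and yellow (221,160). Next I'll triangulate.

```bash
cat > h.py <<'E'
import numpy as np, cv2
from scipy.spatial.transform import Rotation as R
from station import telemetry, viewer, search_frame, cut_out
def rot(q): return R.from_quat(q,scalar_first=True)
def ray(c,px):
    d=np.array([(px[0]-c["cx"])/c["fx"],-(px[1]-c["cy"])/c["fy"],-1.]); return c["origin"],rot(c["rotation"]).apply(d)
def at_z(c,px,z):
    o,d=ray(c,px); return o+d*(z-o[2])/d[2]
def tri(c1,p1,c2,p2):
    o,d=ray(c1,p1);e,f=ray(c2,p2); s=np.linalg.lstsq(np.c_[d,-f],e-o,rcond=None)[0]
    a=o+s[0]*d;b=e+s[1]*f; return (a+b)/2,np.linalg.norm(a-b)
def proj(c,p):
    v=rot(c["rotation"]).inv().apply(np.asarray(p)-c["origin"]); return np.array([c["cx"]-c["fx"]*v[...,0]/v[...,2],c["cy"]+c["fy"]*v[...,1]/v[...,2]]).T
def go(pos,yaw=None,tilt=0,quiet=False):
    """delta in tool axes to TCP pos, tool down, tool x axis (=pads' plane normal to y) at world yaw deg (mod 180)"""
    o=telemetry.get_obs(); r=rot(o["tool_rot"])
    dx=r.inv().apply(np.array(pos)-o["eef_pos"]); out=[np.round(dx,4).tolist()]
    if yaw is not None:
        best=None
        for k in (0,180):
            t=R.from_euler("z",yaw+k,degrees=True)*R.from_euler("x",180,degrees=True)*R.from_euler("y",tilt if k==0 else -tilt,degrees=True)
            v=(r.inv()*t).as_rotvec(degrees=True)
            if best is None or np.linalg.norm(v)<np.linalg.norm(best): best=v
        out.append(np.round(best,1).tolist())
    if not quiet: print("xyz",out[0],"rot",out[1:], "q",np.round(o["q"],2).tolist())
    return out
def st():
    o=telemetry.get_obs(); print("t",round(o["t"],2),"pos",np.round(o["eef_pos"],4).tolist(),"toolx",np.round(rot(o["tool_rot"]).as_matrix()[:,0],3).tolist(),"z",np.round(rot(o["tool_rot"]).as_matrix()[:,2],3).tolist(),"F",np.round(o["contact_force"],1).tolist(),"w",round(o["gripper_width"],3),"g",round(o["grasp_force"],1)); return o
def save(c,name,box=None,s=1):
    im=c["img"][:,:,::-1]
    if box: im=im[box[1]:box[3],box[0]:box[2]]
    cv2.imwrite("pics/"+name,cv2.resize(im,None,fx=s,fy=s,interpolation=cv2.INTER_CUBIC))
E
python3 - <<'E'
from h import *
ct=viewer.read_camera("top");cs=viewer.read_camera("side")
for n in ("isolator_grip","timer_grip","cover_handle","steriliser","mat","scoop_a","jar_a"):
    a=search_frame("top",n);b=search_frame("side",n)
    print(n,[(np.round(x["pixel"]).tolist(),round(x["score"],2)) for x in a],[(np.round(x["pixel"]).tolist(),round(x["score"],2)) for x in b])
for px,z in [((351,184),.127),((356,208),.127),((303,238),.09),((220,229),.005)]: print(px,at_z(ct,px,z))
for p,q in [((351,184),(319,156)),((356,208),(343,162))]: print(tri(ct,p,cs,q))
i=ct["img"][150:280,180:380,::-1]; cv2.imwrite("pics/crop1.png",cv2.resize(i,None,fx=4,fy=4,interpolation=cv2.INTER_CUBIC))
E
```

```text
isolator_grip [([353.0, 186.0], 0.57)] [([319.0, 158.0], 0.53), ([283.0, 286.0], 0.27), ([297.0, 296.0], 0.15)]
timer_grip [([356.0, 208.0], 0.56)] [([249.0, 191.0], 0.65), ([343.0, 163.0], 0.5)]
cover_handle [([295.0, 205.0], 0.89), ([283.0, 151.0], 0.23)] [([314.0, 200.0], 0.63), ([312.0, 202.0], 0.57)]
steriliser [([224.0, 193.0], 0.73), ([314.0, 203.0], 0.67), ([352.0, 180.0], 0.28)] [([311.0, 201.0], 0.94), ([258.0, 254.0], 0.24)]
mat [([220.0, 228.0], 0.82)] [([283.0, 288.0], 0.58)]
scoop_a [([210.0, 243.0], 0.94), ([217.0, 161.0], 0.89), ([204.0, 203.0], 0.83), ([226.0, 198.0], 0.79), ([107.0, 262.0], 0.79), ([233.0, 242.0], 0.74), ([152.0, 280.0], 0.66)] [([210.0, 243.0], 0.98), ([233.0, 410.0], 0.84), ([255.0, 251.0], 0.83), ([239.0, 282.0], 0.73), ([310.0, 271.0], 0.61), ([298.0, 380.0], 0.61), ([299.0, 295.0], 0.57), ([320.0, 156.0], 0.32)]
jar_a [([149.0, 213.0], 0.73), ([416.0, 210.0], 0.73), ([280.0, 149.0], 0.7)] [([375.0, 146.0], 0.89), ([217.0, 318.0], 0.78), ([249.0, 189.0], 0.69)]
(351, 184) [ 0.61362258 -0.24301741  0.127     ]
(356, 208) [ 0.52009691 -0.25180313  0.127     ]
(303, 238) [ 0.42584987 -0.04764798  0.09      ]
(220, 229) [0.49526596 0.27336477 0.005     ]
(array([ 0.61700206, -0.2456666 ,  0.11395303]), np.float64(0.0002751909326022838))
(array([ 0.52468277, -0.25528801,  0.10916737]), np.float64(0.0024704142325920626))
```

View pics/crop1.png

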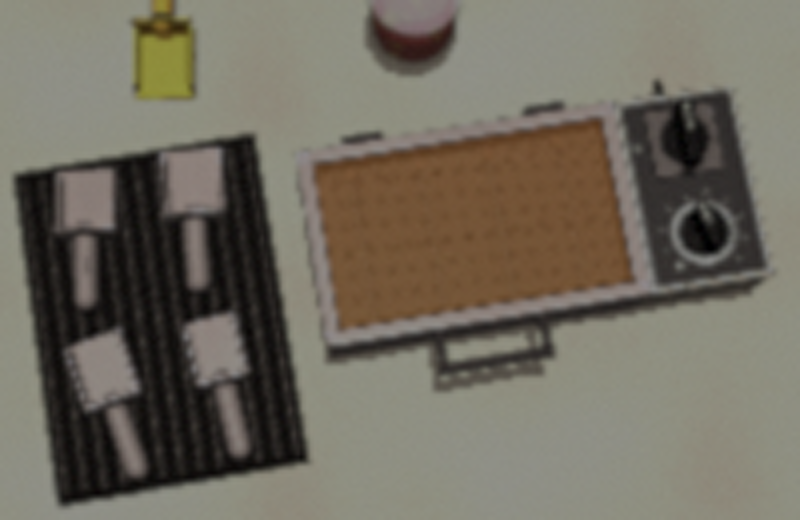

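The crop shows the isolator pointing up (on) at crop (687,135) with the off dot to its left. The dial is at (705,232), with its pointer up and its zero dot at lower left. The four steel scoops on the mat, at crop (85,230), (195,215), (108,400) and (218,385), are the ones meant. The yellow one at (165,60) is off the mat and is a look-alike. I'll move above the panel for a close look.

```bash
python3 - <<'E'
from h import *
ct=viewer.read_camera("top")
for px,z in [((262.5,236.2),.09),((372,218.7),.09),((255,188.5),.09),((362,173),.09),((184,193.5),.005),((243,183.5),.005),((195,275.5),.005),((257,265),.005)]: print(px,at_z(ct,px,z)[:2])
go([.55,-.245,.36],5.5)
E
```

```text
(262.5, 236.2) [0.44312518 0.10446832]
(372, 218.7) [ 0.4815527  -0.31581488]
(255, 188.5) [0.63053188 0.12159649]
(362, 173) [ 0.66389378 -0.29803264]
(184, 193.5) [0.65106337 0.41326727]
(243, 183.5) [0.67646022 0.17144653]
(195, 275.5) [0.31851812 0.37883811]
(257, 265) [0.34269296 0.13454501]
xyz [0.4605, -0.2872, -0.1685] rot [[0.0, -0.0, 10.6]] q [1.18, 0.48, 0.02, 1.56, -0.01, 1.11, -0.08]
```

```bash
python3 -m crank '[{"delta_rot":[0,0,0],"xyz":[0,0,-0.16],"fingers":-1},{"delta_rot":[0,0,0],"xyz":[0,0,-0.16],"fingers":-1},{"delta_rot":[0,0,0],"xyz":[0,0,-0.168],"fingers":-1},{"delta_rot":[0,0,0],"xyz":[0,0,-0.168],"fingers":-1}]' && python3 -m crank '[{"delta_rot":[0,0,10.6],"xyz":[0.46,-0.287,0],"fingers":-1},{"delta_rot":[0,0,10.6],"xyz":[0.46,-0.287,0],"fingers":-1},{"delta_rot":[0,0,10.6],"xyz":[0.46,-0.287,0],"fingers":-1},{"delta_rot":[0,0,10.6],"xyz":[0.46,-0.287,0],"fingers":-1},{"delta_rot":[0,0,10.6],"xyz":[0.46,-0.287,0],"fingers":-1},{"delta_rot":[0,0,10.6],"xyz":[0.46,-0.287,0],"fingers":-1},{"delta_rot":[0,0,10.6],"xyz":[0.46,-0.287,0],"fingers":-1},{"delta_rot":[0,0,10.6],"xyz":[0.46,-0.287,0],"fingers":-1},{"delta_rot":[0,0,10.6],"xyz":[0.46,-0.287,0],"fingers":-1},{"delta_rot":[0,0,10.6],"xyz":[0.46,-0.287,0],"fingers":-1}]' && python3 -m crank '[{"delta_rot":[0,0,0],"xyz":[0,0,0],"fingers":-1},{"delta_rot":[0,0,0],"xyz":[0,0,0],"fingers":-1},{"delta_rot":[0,0,0],"xyz":[0,0,0],"fingers":-1},{"delta_rot":[0,0,0],"xyz":[0,0,0],"fingers":-1}]'; python3 - <<'E'
from h import *
o=st(); print(o["q"])
c=viewer.read_camera("wrist"); save(c,"w1.png")
r=rot(o["tool_rot"]); print("cam in tool",r.inv().apply(c["origin"]-o["eef_pos"]),(r.inv()*rot(c["rotation"])).as_matrix().round(3),c["fx"])
for n in ("isolator_grip","timer_grip"): print(n,[(np.round(x["pixel"],1).tolist(),round(x["score"],2),at_z(c,x["pixel"],.134)) for x in search_frame("wrist",n)])
E
```

```text
t: 1.35
eef_pos: [0.1876, -0.6504, 0.3663]
tool_rot: [0.004, 0.99, 0.14, 0.001]
contact_force: [0.3, -0.0, -0.1]
gripper_width: 1.002
grasp_force: 0.0
t: 2.35
eef_pos: [0.5223, -0.2751, 0.3598]
tool_rot: [0.0, 0.999, 0.048, 0.0]
contact_force: [0.8, -1.3, 0.2]
gripper_width: 0.998
grasp_force: 0.0
t: 2.75
eef_pos: [0.5203, -0.2784, 0.3596]
tool_rot: [0.0, 0.999, 0.046, -0.0]
contact_force: [-0.3, -0.3, 0.2]
gripper_width: 1.001
grasp_force: 0.0
t 2.75 pos [0.5203, -0.2784, 0.3596] toolx [0.996, 0.093, -0.0] z [-0.0, -0.001, -1.0] F [-0.3, -0.3, 0.2] w 1.001 g 0.0
[ 0.54559279  0.2383688  -0.20010199  1.51960006  0.04838426  1.38843781
 -1.13581133]
cam in tool [ 0.08304756  0.00095467 -0.1816986 ] [[ 0.     0.948  0.318]
 [ 1.    -0.     0.   ]
 [ 0.     0.318 -0.948]] 309.17343212746584
isolator_grip [([264.1, 83.1], 0.63, array([ 0.6197563 , -0.24321759,  0.134     ])), ([1.4, 173.6], 0.47, array([0.47351533, 0.10073733, 0.134     ]))]
timer_grip [([271.6, 152.7], 0.94, array([ 0.53534098, -0.25909345,  0.134     ]))]
```

View pics/w1.png

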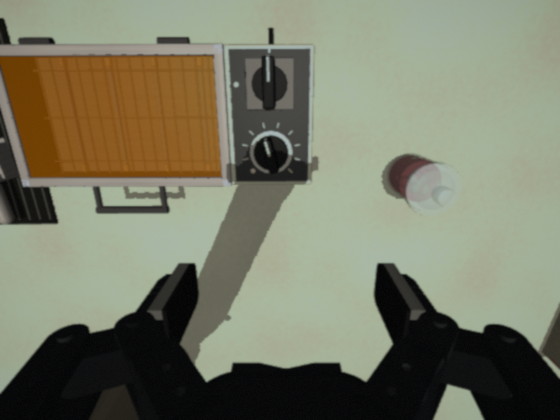

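The wrist view shows the isolator at (268,82) with its bar front-back (on) and the timer at (270,152). The timer's pointer is slightly left of straight back, about +15°, which means click 4. I'll close in over the isolator.

```bash
python3 - <<'E'
from h import *
go([.615,-.245,.24],5.3)
E
```

```text
xyz [0.097, -0.0239, 0.1196] rot [[0.0, -0.0, 0.1]] q [0.55, 0.24, -0.2, 1.52, 0.05, 1.39, -1.14]
```

```bash
python3 -m crank '[{"delta_rot":[0,0,0],"xyz":[0.097,-0.024,0.12],"fingers":-1},{"delta_rot":[0,0,0],"xyz":[0.097,-0.024,0.12],"fingers":-1},{"delta_rot":[0,0,0],"xyz":[0.097,-0.024,0.12],"fingers":-1},{"delta_rot":[0,0,0],"xyz":[0.097,-0.024,0.12],"fingers":-1},{"delta_rot":[0,0,0],"xyz":[0.097,-0.024,0.12],"fingers":-1},{"delta_rot":[0,0,0],"xyz":[0.097,-0.024,0.12],"fingers":-1},{"delta_rot":[0,0,0],"xyz":[0.097,-0.024,0.12],"fingers":-1}]'; python3 - <<'E'
from h import *
o=st()
c=viewer.read_camera("wrist"); save(c,"w2.png")
for n in ("isolator_grip","timer_grip"): print(n,[(np.round(x["pixel"],1).tolist(),round(x["score"],2),at_z(c,x["pixel"],.134)) for x in search_frame("wrist",n)])
E
```

```text
t: 3.6
eef_pos: [0.6156, -0.2453, 0.242]
tool_rot: [0.001, 0.999, 0.047, 0.002]
contact_force: [-0.2, -0.4, 0.6]
gripper_width: 1.0
grasp_force: 0.0
t 3.6 pos [0.6156, -0.2453, 0.242] toolx [0.996, 0.093, 0.003] z [0.003, -0.002, -1.0] F [-0.2, -0.4, 0.6] w 1.0 g 0.0
isolator_grip [([286.4, 177.2], 0.83, array([ 0.62840339, -0.24570835,  0.134     ]))]
timer_grip [([289.2, 180.1], 0.66, array([ 0.62580304, -0.2486657 ,  0.134     ]))]
```

View pics/w2.png

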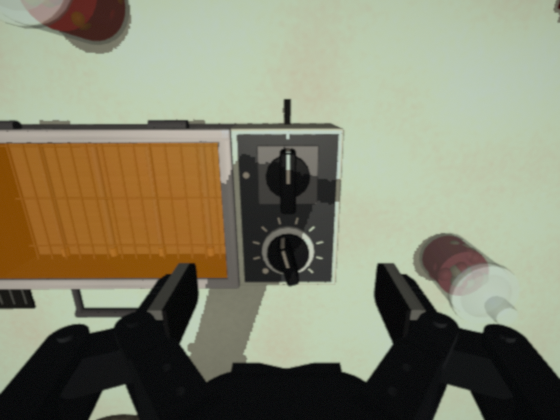

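The isolator bar runs (288,150)–(288,212) and the dial is centred at about (288,250). The dial's bar runs from the pointer at (284,238) to (292,282). I'll work out axis positions and box yaw from two wrist views.

```bash
python3 - <<'E'
from h import *
c=viewer.read_camera("wrist"); g=cv2.cvtColor(c["img"],cv2.COLOR_RGB2GRAY)
for px,z in [((288,180),.134),((290,256),.134),((289,250),.1),((289,176),.1)]: print(px,at_z(c,px,z)[:2])
for px in [(342,131),(339,282),(233,131),(237,286)]: print(px,at_z(c,px,.09)[:2])
# two-view check with w1 (camera then): pixel iso (268,82), timer (270,152)
c1=dict(c); R1=np.array([[.996,.093,0],[.093,-.996,0],[0,0,-1]]); p=np.array([.5203,-.2784,.3596]); c1["origin"]=p+R1@np.array([.083,.001,-.1817])
c1["rotation"]=(R.from_matrix(R1)*R.from_matrix([[0,.948,.318],[1,0,0],[0,.318,-.948]])).as_quat(scalar_first=True)
print(tri(c1,(268,82),c,(288,180))); print(tri(c1,(270.5,153),c,(290,256)))
print(proj(c,[[.613,-.245,.134]]))
E
```

```text
(288, 180) [ 0.62585317 -0.24661918]
(290, 256) [ 0.54480682 -0.2565984 ]
(289, 250) [ 0.5344289  -0.25692809]
(289, 176) [ 0.6218613  -0.24833701]
(342, 131) [ 0.673087  -0.2995184]
(339, 282) [ 0.49136322 -0.32359928]
(233, 131) [ 0.66223231 -0.18521083]
(237, 286) [ 0.4737289  -0.19788886]
(array([ 0.62211682, -0.24706175,  0.11904566]), np.float64(6.666168216846316e-05))
(array([ 0.53057426, -0.2575693 ,  0.10759665]), np.float64(0.0016288350331037228))
[[285.06895748 192.62303509]]
```

```bash
python3 - <<'E'
from h import *
go([.621,-.2473,.108],5.5)
E
```

```text
xyz [0.0049, 0.0034, 0.1329] rot [[0.1, -0.1, -0.1]] q [0.44, 0.43, -0.22, 1.52, 0.1, 1.2, -1.27]
```

```bash
python3 -m crank '[{"delta_rot":[0,0,0],"xyz":[0.005,0.0035,0.05],"fingers":-1},{"delta_rot":[0,0,0],"xyz":[0.005,0.0035,0.1],"fingers":-1},{"delta_rot":[0,0,0],"xyz":[0.005,0.0035,0.12],"fingers":-1},{"delta_rot":[0,0,0],"xyz":[0.005,0.0035,0.133],"fingers":-1},{"delta_rot":[0,0,0],"xyz":[0.005,0.0035,0.133],"fingers":-1},{"delta_rot":[0,0,0],"xyz":[0.005,0.0035,0.133],"fingers":-1}]' && python3 -m crank '[{"delta_rot":[0,0,0],"xyz":[0,0,0],"fingers":1},{"delta_rot":[0,0,0],"xyz":[0,0,0],"fingers":1},{"delta_rot":[0,0,0],"xyz":[0,0,0],"fingers":1},{"delta_rot":[0,0,0],"xyz":[0,0,0],"fingers":1},{"delta_rot":[0,0,0],"xyz":[0,0,0],"fingers":1},{"delta_rot":[0,0,0],"xyz":[0,0,0],"fingers":1},{"delta_rot":[0,0,0],"xyz":[0,0,0],"fingers":1},{"delta_rot":[0,0,0],"xyz":[0,0,0],"fingers":1}]' 50
```

```text
t: 4.4
eef_pos: [0.622, -0.2469, 0.1081]
tool_rot: [0.0, 0.999, 0.048, 0.001]
contact_force: [0.4, 0.0, -1.0]
gripper_width: 1.0
grasp_force: 0.0
t: 5.2
eef_pos: [0.6209, -0.2466, 0.1064]
tool_rot: [-0.0, 0.999, 0.048, -0.0]
contact_force: [0.1, -0.6, -0.5]
gripper_width: 0.0
grasp_force: 0.0
```

```bash
python3 - <<'E'
from h import *
st()
c=viewer.read_camera("wrist"); save(c,"w3.png")
ct=viewer.read_camera("top"); i=ct["img"][140:280,300:440,::-1]; cv2.imwrite("pics/t3.png",cv2.resize(i,None,fx=4,fy=4))
cs=viewer.read_camera("side"); save(cs,"s3.png",(240,100,400,220),4)
E
python3 -c "
import cv2,numpy as np
a=cv2.imread('pics/w3.png');b=cv2.resize(cv2.imread('pics/s3.png'),(560,420));b=b[:,:400]
cv2.imwrite('pics/m3.png',cv2.resize(np.hstack([a,b]),(800,350)))"
```

```text
t 5.2 pos [0.6209, -0.2466, 0.1064] toolx [0.995, 0.096, -0.0] z [-0.0, 0.0, -1.0] F [0.1, -0.6, -0.5] w 0.0 g 0.0
```

View pics/m3.png

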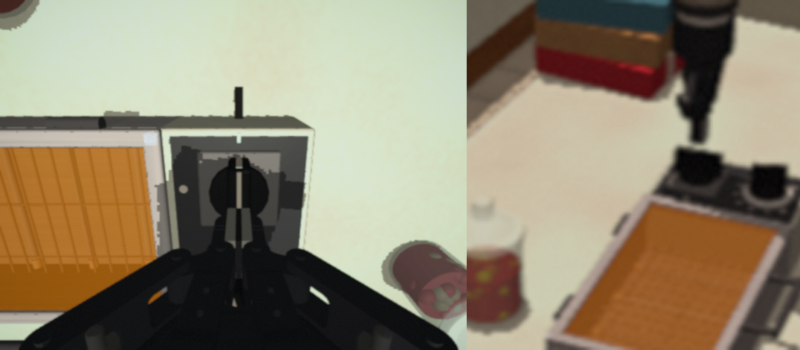

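```bash
python3 - <<'E'
from h import *
c=viewer.read_camera("wrist"); 
c2=dict(c); R2=np.array([[.996,.093,.003],[.093,-.996,-.002],[.003,.002,-1]]);U,_,V=np.linalg.svd(R2);R2=U@V
p=np.array([.6156,-.2453,.242]); c2["origin"]=p+R2@np.array([.083,.001,-.1817])
c2["rotation"]=(R.from_matrix(R2)*R.from_matrix([[0,.948,.318],[1,0,0],[0,.318,-.948]])).as_quat(scalar_first=True)
for n,a,b in [("corner",(342,130),(376,157)),("dot",(246,175),(218.5,226)),("dash",(288,137),(286,168)),("corner L",(233,130),(193,157))]: print(n,*tri(c2,a,c,b))
print(c["origin"],c2["origin"])
E
```

```text
corner [ 0.67400544 -0.30108654  0.08807379] 0.0002607676308396703
dot [ 0.61662214 -0.20178287  0.09083756] 0.0014295366347493936
dash [ 0.66132241 -0.24413678  0.08829145] 0.0009876716034405116
corner L [ 0.66545853 -0.18793153  0.10450271] 0.0015394597280424254
[ 0.70364833 -0.23958006  0.28813901] [ 0.69777241 -0.23824182  0.42394166]
```

```bash
python3 - <<'E'
import cv2,numpy as np
a=cv2.imread('pics/w3.png')[130:300,190:390];a=cv2.resize(a,None,fx=2.35,fy=2.35,interpolation=cv2.INTER_CUBIC)
b=cv2.imread('pics/s3.png'); b=b[:400,180:510]
cv2.imwrite('pics/m4.png',np.hstack([a[:399],b[:399]]))
E
```

```text
(no output)
```

View pics/m4.png

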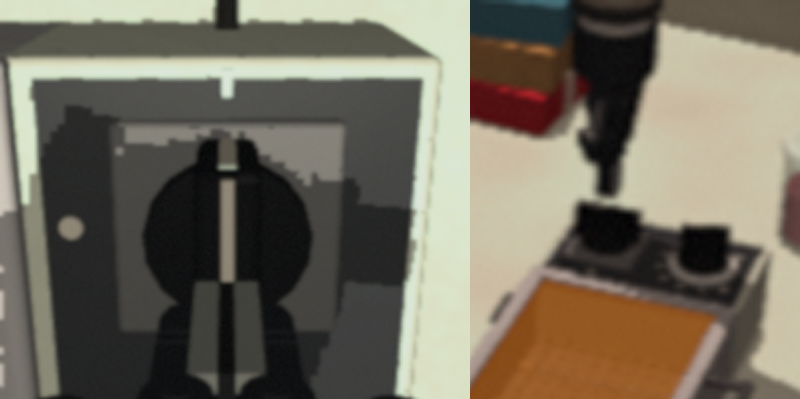

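```bash
python3 - <<'E'
from h import *
o=st(); c=viewer.read_camera("side")
for dz in (0,.01,.02,.03): print(dz,proj(c,[.6209,-.2466,.1064+dz]))
print(proj(c,[.6209,-.2466,.134]),proj(c,[.6209,-.2466,.104]))
w=viewer.read_camera("wrist"); 
for dz in (0,.01,.02): print(proj(w,o["eef_pos"]+[0,0,dz]))
E
```

```text
t 5.4 pos [0.6209, -0.2465, 0.1065] toolx [0.995, 0.096, -0.0] z [-0.0, 0.0, -1.0] F [0.8, -0.5, 0.1] w -0.001 g 0.0
0 [318.08847351 157.39121362]
0.01 [318.19881221 155.06198547]
0.02 [318.30988971 152.71716159]
0.03 [318.42171345 150.35658481]
[318.39480729 150.92456839] [318.06210133 157.947925  ]
[284.40282221 236.00478994]
[284.32118951 242.836177  ]
[284.23094234 250.38846109]
```

The side view shows the fingertips clearly above the knob (tip at about row 149, knob top at 151), so they closed above the bar. The true tip stands higher than the reading. I'll open, go about 15 mm lower and retry.

```bash
python3 -m crank '[{"delta_rot":[0,0,0],"xyz":[0,0,0],"fingers":-1},{"delta_rot":[0,0,0],"xyz":[0,0,0],"fingers":-1},{"delta_rot":[0,0,0],"xyz":[0,0,0],"fingers":-1},{"delta_rot":[0,0,0],"xyz":[0,0,0],"fingers":-1},{"delta_rot":[0,0,0],"xyz":[0,0,0],"fingers":-1},{"delta_rot":[0,0,0],"xyz":[0,0,0.005],"fingers":-1},{"delta_rot":[0,0,0],"xyz":[0,0,0.01],"fingers":-1},{"delta_rot":[0,0,0],"xyz":[0,0,0.015],"fingers":-1},{"delta_rot":[0,0,0],"xyz":[0,0,0.015],"fingers":-1}]' && python3 -m crank '[{"delta_rot":[0,0,0],"xyz":[0,0,0],"fingers":1},{"delta_rot":[0,0,0],"xyz":[0,0,0],"fingers":1},{"delta_rot":[0,0,0],"xyz":[0,0,0],"fingers":1},{"delta_rot":[0,0,0],"xyz":[0,0,0],"fingers":1},{"delta_rot":[0,0,0],"xyz":[0,0,0],"fingers":1},{"delta_rot":[0,0,0],"xyz":[0,0,0],"fingers":1},{"delta_rot":[0,0,0],"xyz":[0,0,0],"fingers":1},{"delta_rot":[0,0,0],"xyz":[0,0,0],"fingers":1}]' 50; python3 - <<'E'
from h import *
st()
for k in range(1):
    c=viewer.read_camera("side"); save(c,"s5.png",(270,110,370,190),4)
    w=viewer.read_camera("wrist"); i=w["img"][130:300,190:390,::-1]
    b=cv2.imread("pics/s5.png"); i=cv2.resize(i,(376,320)); cv2.imwrite("pics/m5.png",np.hstack([i,b]))
E
```

```text
t: 6.4
eef_pos: [0.6201, -0.2463, 0.0902]
tool_rot: [-0.0, 0.999, 0.048, -0.001]
contact_force: [0.5, -0.8, 0.3]
gripper_width: 0.999
grasp_force: 0.0
t: 7.2
eef_pos: [0.621, -0.2466, 0.0919]
tool_rot: [0.0, 0.999, 0.048, 0.0]
contact_force: [-1.6, -0.2, 4.7]
gripper_width: 0.153
grasp_force: 49.0
t 7.2 pos [0.621, -0.2466, 0.0919] toolx [0.995, 0.096, 0.0] z [0.0, -0.0, -1.0] F [-1.6, -0.2, 4.7] w 0.153 g 49.0
```

View pics/m5.png

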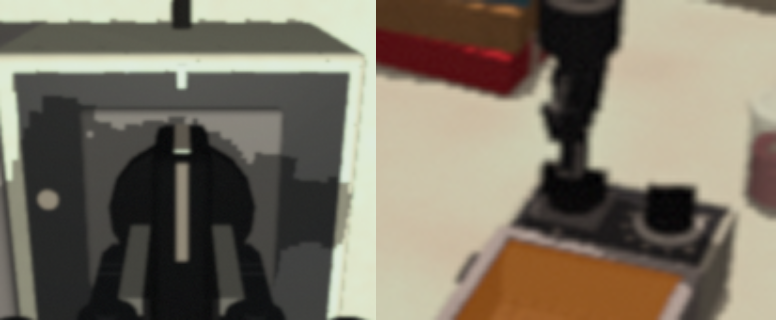

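Gripped (13 mm wide, 49 N), but only the top of the bar. The real tip is about 30–35 mm above the reported TCP. I'll regrip 13 mm deeper and turn anticlockwise 90°.

```bash
python3 -m crank '[{"delta_rot":[0,0,0],"xyz":[0,0,0],"fingers":-1},{"delta_rot":[0,0,0],"xyz":[0,0,0],"fingers":-1},{"delta_rot":[0,0,0],"xyz":[0,0,0],"fingers":-1},{"delta_rot":[0,0,0],"xyz":[0,0,0.005],"fingers":-1},{"delta_rot":[0,0,0],"xyz":[0,0,0.01],"fingers":-1},{"delta_rot":[0,0,0],"xyz":[0,0,0.013],"fingers":-1},{"delta_rot":[0,0,0],"xyz":[0,0,0.013],"fingers":-1}]' && python3 -m crank '[{"delta_rot":[0,0,0],"xyz":[0,0,0],"fingers":1},{"delta_rot":[0,0,0],"xyz":[0,0,0],"fingers":1},{"delta_rot":[0,0,0],"xyz":[0,0,0],"fingers":1},{"delta_rot":[0,0,0],"xyz":[0,0,0],"fingers":1},{"delta_rot":[0,0,0],"xyz":[0,0,0],"fingers":1},{"delta_rot":[0,0,0],"xyz":[0,0,0],"fingers":1},{"delta_rot":[0,0,0],"xyz":[0,0,0],"fingers":1},{"delta_rot":[0,0,0],"xyz":[0,0,0],"fingers":1}]' 60; python3 -c "
from h import *
o=st();print(o['q'])"
```

```text
t: 8.0
eef_pos: [0.6203, -0.2464, 0.0776]
tool_rot: [-0.0, 0.999, 0.048, -0.001]
contact_force: [-0.0, -0.4, -0.4]
gripper_width: 1.0
grasp_force: 0.0
t: 8.8
eef_pos: [0.621, -0.2466, 0.0789]
tool_rot: [0.0, 0.999, 0.048, 0.0]
contact_force: [-1.1, -0.2, 3.8]
gripper_width: 0.171
grasp_force: 60.3
t 8.8 pos [0.621, -0.2466, 0.0789] toolx [0.995, 0.096, 0.0] z [0.0, -0.0, -1.0] F [-1.1, -0.2, 3.8] w 0.171 g 60.3
[ 0.43153236  0.58772501 -0.20812753  1.65547219  0.14537817  0.91317982
 -1.30670958]
```

```bash
python3 -m crank '[{"delta_rot":[0,0,-8],"xyz":[0,0,0],"fingers":1},{"delta_rot":[0,0,-16],"xyz":[0,0,0],"fingers":1},{"delta_rot":[0,0,-24],"xyz":[0,0,0],"fingers":1},{"delta_rot":[0,0,-32],"xyz":[0,0,0],"fingers":1},{"delta_rot":[0,0,-40],"xyz":[0,0,0],"fingers":1},{"delta_rot":[0,0,-48],"xyz":[0,0,0],"fingers":1},{"delta_rot":[0,0,-56],"xyz":[0,0,0],"fingers":1},{"delta_rot":[0,0,-64],"xyz":[0,0,0],"fingers":1},{"delta_rot":[0,0,-72],"xyz":[0,0,0],"fingers":1},{"delta_rot":[0,0,-80],"xyz":[0,0,0],"fingers":1}]' && python3 -m crank '[{"delta_rot":[0,0,-6],"xyz":[0,0,0],"fingers":1},{"delta_rot":[0,0,-10],"xyz":[0,0,0],"fingers":1},{"delta_rot":[0,0,-10],"xyz":[0,0,0],"fingers":1}]'; python3 -c "
from h import *
o=st();print(o['q'],o['torque'])"
```

```text
t: 9.8
eef_pos: [0.618, -0.2409, 0.0782]
tool_rot: [-0.005, 0.735, 0.678, 0.001]
contact_force: [-12.3, 17.1, 10.0]
gripper_width: 0.168
grasp_force: 162.8
t: 10.1
eef_pos: [0.6189, -0.2392, 0.0809]
tool_rot: [-0.004, 0.67, 0.742, 0.001]
contact_force: [-15.1, 15.5, 25.2]
gripper_width: 0.159
grasp_force: 88.1
t 10.1 pos [0.6189, -0.2392, 0.0809] toolx [-0.102, 0.995, 0.007] z [-0.006, 0.007, -1.0] F [-15.1, 15.5, 25.2] w 0.159 g 88.1
[ 0.68029032  0.64455352 -0.58339811  1.63893261  0.40070067  0.98826676
  0.06585806] [2.98267104 4.02409226 0.13322482]
```

```bash
python3 -m crank '[{"delta_rot":[0,0,0],"xyz":[0,0,0],"fingers":-1},{"delta_rot":[0,0,0],"xyz":[0,0,0],"fingers":-1},{"delta_rot":[0,0,0],"xyz":[0,0,0],"fingers":-1},{"delta_rot":[0,0,0],"xyz":[0,0,0],"fingers":-1},{"delta_rot":[0,0,0],"xyz":[0,0,-0.05],"fingers":-1},{"delta_rot":[0,0,0],"xyz":[0,0,-0.1],"fingers":-1},{"delta_rot":[0,0,0],"xyz":[0,0,-0.12],"fingers":-1},{"delta_rot":[0,0,0],"xyz":[0,0,-0.12],"fingers":-1}]'; python3 - <<'E'
from h import *
o=st(); w=viewer.read_camera("wrist"); save(w,"w6.png")
np.save("w6.npy",w,allow_pickle=True)
E
```

```text
t: 10.9
eef_pos: [0.6234, -0.2473, 0.2028]
tool_rot: [0.003, 0.673, 0.74, 0.001]
contact_force: [-0.1, 0.1, -0.1]
gripper_width: 1.001
grasp_force: 0.0
t 10.9 pos [0.6234, -0.2473, 0.2028] toolx [-0.095, 0.995, -0.003] z [0.007, -0.002, -1.0] F [-0.1, 0.1, -0.1] w 1.001 g 0.0
```

View pics/w6.png

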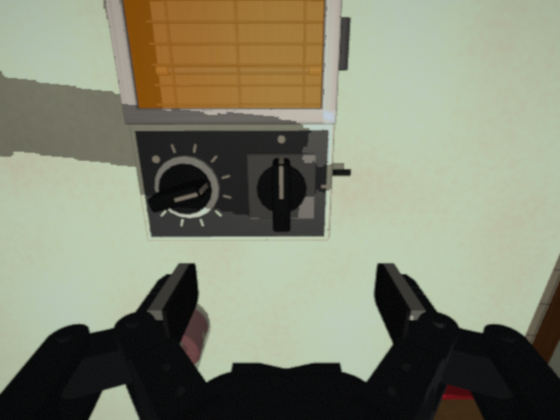

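The isolator is now off: the pointer at (281,165) points to the dot at (281,140). The dial is at (190,190). Next I'll compare axis positions from this view with the top view.

```bash
python3 - <<'E'
from h import *
c=np.load("w6.npy",allow_pickle=True).item()
print("iso bar",at_z(c,(281.5,195),.134),"disc",at_z(c,(281,188),.1))
print("disc timer",at_z(c,(188,187),.1)); print("bar timer",at_z(c,(178,196),.134))
for p in [(135,129),(334,127),(149,240),(328,239),(281,140),(156,159)]: print(p,at_z(c,p,.09)[:2])
go([.524,-.2555,.20],0)
E
```

```text
iso bar [ 0.62113915 -0.2432583   0.134     ] disc [ 0.62074588 -0.24679738  0.1       ]
disc timer [ 0.5325806  -0.25407556  0.1       ]
bar timer [ 0.53410193 -0.25229673  0.134     ]
(135, 129) [ 0.48118419 -0.20575997]
(334, 127) [ 0.66458533 -0.18650326]
(149, 240) [ 0.48892126 -0.31856605]
(328, 239) [ 0.67486714 -0.30020317]
(281, 140) [ 0.61669537 -0.20300963]
(156, 159) [ 0.49942454 -0.23213418]
xyz [0.0009, -0.0982, -0.0003] rot [[0.1, 0.2, -84.5]] q [0.71, 0.53, -0.62, 1.53, 0.33, 1.18, 0.13]
```

```bash
python3 - <<'E'
from h import *
c=viewer.read_camera("wrist");print({k:c[k] for k in("fx","cx","cy")})
go([.43,-.05,.20],95.5)
go([.43,-.05,.20],95.5,tilt=0)
E
ls .; python3 -m crank '[{"delta_rot":[0,0,0],"xyz":[0.2,-0.19,0],"fingers":-1},{"delta_rot":[0,0,0],"xyz":[0.2,-0.19,0],"fingers":-1},{"delta_rot":[0,0,0],"xyz":[0.2,-0.19,0],"fingers":-1},{"delta_rot":[0,0,0],"xyz":[0.2,-0.19,0],"fingers":-1}]'; python3 -c "
from h import *
st(); go([.43,-.05,.20],95.5)"
```

```text
{'fx': 309.17343212746584, 'cx': 285.8869365651106, 'cy': 203.3215198379066}
xyz [0.2142, -0.1711, -0.0019] rot [[-0.0, 0.0, -0.0]] q [0.71, 0.53, -0.62, 1.53, 0.33, 1.18, 0.13]
xyz [0.2142, -0.1711, -0.0019] rot [[-0.0, 0.0, -0.0]] q [0.71, 0.53, -0.62, 1.53, 0.33, 1.18, 0.13]
h.py
pics
w6.npy
t: 11.4
eef_pos: [0.467, -0.1144, 0.1963]
tool_rot: [-0.002, 0.673, 0.74, -0.001]
contact_force: [0.6, 1.3, 1.1]
gripper_width: 1.005
grasp_force: 0.0
t 11.4 pos [0.467, -0.1144, 0.1963] toolx [-0.095, 0.995, 0.002] z [-0.003, 0.001, -1.0] F [0.6, 1.3, 1.1] w 1.005 g 0.0
xyz [0.0676, -0.0307, -0.0035] rot [[-0.2, -0.1, -0.1]] q [0.76, 0.23, -0.74, 1.96, 0.18, 1.02, 0.04]
```

```bash
python3 -m crank '[{"delta_rot":[0,0,0],"xyz":[0.067,-0.03,0],"fingers":-1},{"delta_rot":[0,0,0],"xyz":[0.067,-0.03,0],"fingers":-1},{"delta_rot":[0,0,0],"xyz":[0.067,-0.03,0],"fingers":-1},{"delta_rot":[0,0,0],"xyz":[0.067,-0.03,0],"fingers":-1}]'; python3 - <<'E'
from h import *
o=st(); print(o["q"].round(2)); w=viewer.read_camera("wrist"); np.save("w7.npy",w,allow_pickle=True)
ct=viewer.read_camera("top"); i=ct["img"][140:290,175:325,::-1]; i=cv2.resize(i,(420,420),interpolation=cv2.INTER_CUBIC)
m=np.hstack([w["img"][:,:,::-1],i]); cv2.imwrite("pics/m7.png",m[:, 180:980] if m.shape[1]>980 else m[:,180:])
print(m.shape)
E
```

```text
t: 11.8
eef_pos: [0.4335, -0.0521, 0.1979]
tool_rot: [-0.0, 0.672, 0.74, -0.0]
contact_force: [-0.1, -0.5, -0.5]
gripper_width: 0.999
grasp_force: 0.0
t 11.8 pos [0.4335, -0.0521, 0.1979] toolx [-0.096, 0.995, -0.0] z [-0.001, -0.0, -1.0] F [-0.1, -0.5, -0.5] w 0.999 g 0.0
[ 0.72  0.14 -0.79  2.05  0.12  1.   -0.04]
(420, 980, 3)
```

View pics/m7.png

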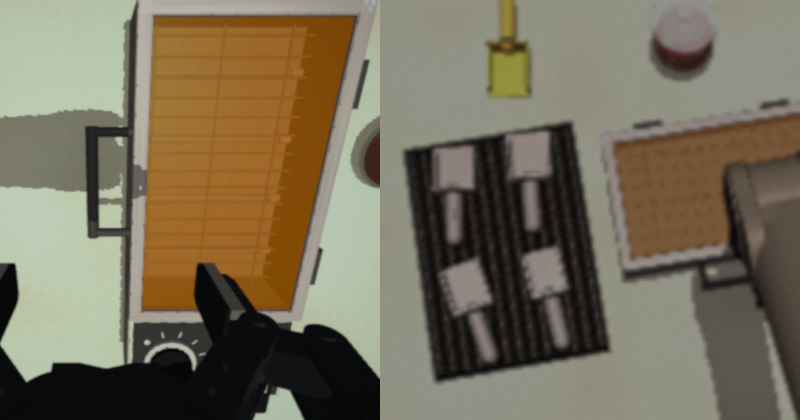

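```bash
python3 - <<'E'
from h import *
c=np.load("w7.npy",allow_pickle=True).item()
for p in [(275,182),(273,128),(274,237)]: print(at_z(c,p,.09), at_z(c,p,.077))
# cover corners front-left and front-right at z .096
for p in [(315,0),(313,316)]: print(at_z(c,p,.096))
E
```

```text
[ 0.42369655 -0.04746727  0.09      ] [ 0.42353714 -0.05087244  0.077     ]
[0.41756285 0.00299586 0.09      ] [0.41712802 0.00185654 0.077     ]
[ 0.42761032 -0.10545502  0.09      ] [ 0.42762664 -0.11146391  0.077     ]
[0.44270001 0.10530241 0.096     ]
[ 0.47833439 -0.19340052  0.096     ]
```

The handle bar is at wrist (275,182), giving a world position of about (0.422, -0.050), and its length checks at 109 mm. The four steel scoops are unmoved on the mat. I'll approach the handle with the fingers narrowed.

```bash
python3 -m crank '[{"delta_rot":[0,0,0],"xyz":[0.003,-0.011,0],"fingers":0.25},{"delta_rot":[0,0,0],"xyz":[0.003,-0.011,0],"fingers":0.25},{"delta_rot":[0,0,0],"xyz":[0.003,-0.011,0.05],"fingers":0.25},{"delta_rot":[0,0,0],"xyz":[0.003,-0.011,0.1],"fingers":0.25},{"delta_rot":[0,0,0],"xyz":[0.003,-0.011,0.12],"fingers":0.25},{"delta_rot":[0,0,0],"xyz":[0.003,-0.011,0.12],"fingers":0.25},{"delta_rot":[0,0,0],"xyz":[0.003,-0.011,0.12],"fingers":0.25}]'; python3 -c "
from h import *
o=st(); go([.422,-.05,.048],95.5)
c=viewer.read_camera('wrist'); save(c,'w8.png',(180,80,400,300),2)
c=viewer.read_camera('side'); a=cv2.imread('pics/w8.png'); save(c,'s8.png',(300,170,380,280),4)
b=cv2.imread('pics/s8.png'); cv2.imwrite('pics/m8.png',np.hstack([a,b]))"
```

```text
t: 12.6
eef_pos: [0.4228, -0.0496, 0.079]
tool_rot: [-0.0, 0.672, 0.74, 0.0]
contact_force: [0.7, -0.1, 0.4]
gripper_width: 0.378
grasp_force: 0.0
t 12.6 pos [0.4228, -0.0496, 0.079] toolx [-0.096, 0.995, 0.0] z [0.0, 0.0, -1.0] F [0.7, -0.1, 0.4] w 0.378 g 0.0
xyz [-0.0003, -0.0009, 0.031] rot [[0.0, -0.0, -0.0]] q [0.62, 0.32, -0.74, 2.19, 0.32, 0.74, -0.24]
```

View pics/m8.png

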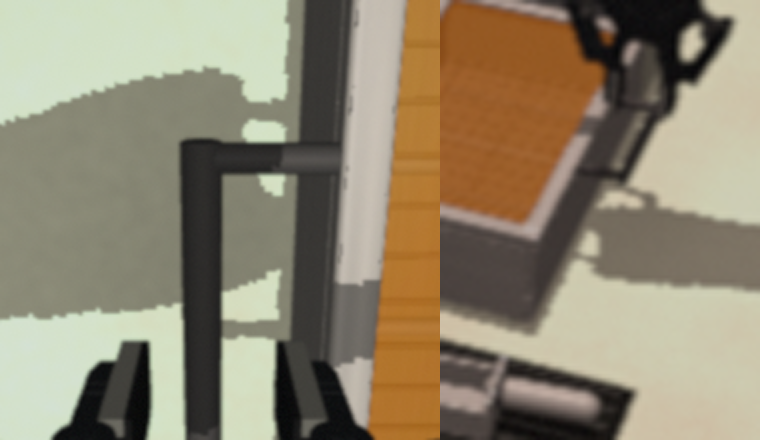

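The fingers straddle the bar, which sits about 3 mm towards the front of centre. I'll correct for that, descend and grip.

```bash
python3 -m crank '[{"delta_rot":[0,0,0],"xyz":[0,-0.003,0.008],"fingers":0.25},{"delta_rot":[0,0,0],"xyz":[0,-0.003,0.016],"fingers":0.25},{"delta_rot":[0,0,0],"xyz":[0,-0.003,0.024],"fingers":0.25},{"delta_rot":[0,0,0],"xyz":[0,-0.003,0.031],"fingers":0.25},{"delta_rot":[0,0,0],"xyz":[0,-0.003,0.031],"fingers":0.25},{"delta_rot":[0,0,0],"xyz":[0,-0.003,0.031],"fingers":0.25}]'; python3 -m crank '[{"delta_rot":[0,0,0],"xyz":[0,0,0],"fingers":1},{"delta_rot":[0,0,0],"xyz":[0,0,0],"fingers":1},{"delta_rot":[0,0,0],"xyz":[0,0,0],"fingers":1},{"delta_rot":[0,0,0],"xyz":[0,0,0],"fingers":1},{"delta_rot":[0,0,0],"xyz":[0,0,0],"fingers":1}]' 30;python3 -c "
from h import *
o=st(); print(o['q'].round(2))"
```

```text
t: 13.3
eef_pos: [0.4193, -0.0497, 0.0473]
tool_rot: [-0.0, 0.672, 0.74, -0.0]
contact_force: [-0.7, 0.5, 0.1]
gripper_width: 0.375
grasp_force: 0.0
t: 13.8
eef_pos: [0.4198, -0.0499, 0.0478]
tool_rot: [0.0, 0.672, 0.74, 0.0]
contact_force: [-0.3, 1.4, 3.6]
gripper_width: 0.125
grasp_force: 30.1
t 13.8 pos [0.4198, -0.0499, 0.0478] toolx [-0.096, 0.995, -0.0] z [0.001, -0.0, -1.0] F [-0.3, 1.4, 3.6] w 0.125 g 30.1
[ 0.58  0.37 -0.7   2.22  0.38  0.67 -0.3 ]
```

```bash
python3 -m crank '[{"delta_rot":[0,0,0],"xyz":[0,0.001,-0.018],"fingers":1},{"delta_rot":[0,0,0],"xyz":[0,0.004,-0.036],"fingers":1},{"delta_rot":[0,0,0],"xyz":[0,0.008,-0.053],"fingers":1},{"delta_rot":[0,0,0],"xyz":[0,0.013,-0.071],"fingers":1},{"delta_rot":[0,0,0],"xyz":[0,0.02,-0.087],"fingers":1},{"delta_rot":[0,0,0],"xyz":[0,0.028,-0.104],"fingers":1},{"delta_rot":[0,0,0],"xyz":[0,0.037,-0.119],"fingers":1},{"delta_rot":[0,0,0],"xyz":[0,0.047,-0.134],"fingers":1},{"delta_rot":[0,0,0],"xyz":[0,0.059,-0.148],"fingers":1},{"delta_rot":[0,0,0],"xyz":[0,0.072,-0.161],"fingers":1}]'; python3 -c "
from h import *
o=st(); print(o['q'].round(2)); c=[.4198,-.0499,.0478]; d=rot(o['tool_rot']).inv().apply(o['eef_pos']-c); print(d)"
```

```text
t: 14.8
eef_pos: [0.4852, -0.0436, 0.2073]
tool_rot: [-0.004, 0.673, 0.74, -0.005]
contact_force: [-16.3, 0.5, 8.4]
gripper_width: 0.112
grasp_force: 29.7
t 14.8 pos [0.4852, -0.0436, 0.2073] toolx [-0.095, 0.995, -0.001] z [-0.013, -0.002, -1.0] F [-16.3, 0.5, 8.4] w 0.112 g 29.7
[ 0.65  0.24 -0.79  1.92  0.2   1.07 -0.13]
[-3.90362068e-05  6.36129647e-02 -1.60324485e-01]
```

```bash
python3 -m crank '[{"delta_rot":[0,0,0],"xyz":[0,0.013,-0.012],"fingers":1},{"delta_rot":[0,0,0],"xyz":[0,0.028,-0.022],"fingers":1},{"delta_rot":[0,0,0],"xyz":[0,0.043,-0.032],"fingers":1},{"delta_rot":[0,0,0],"xyz":[0,0.059,-0.041],"fingers":1},{"delta_rot":[0,0,0],"xyz":[0,0.076,-0.048],"fingers":1},{"delta_rot":[0,0,0],"xyz":[0,0.093,-0.053],"fingers":1},{"delta_rot":[0,0,0],"xyz":[0,0.11,-0.058],"fingers":1},{"delta_rot":[0,0,0],"xyz":[0,0.128,-0.061],"fingers":1},{"delta_rot":[0,0,0],"xyz":[0,0.146,-0.063],"fingers":1},{"delta_rot":[0,0,0],"xyz":[0,0.164,-0.063],"fingers":1}]';  python3 -m crank '[{"delta_rot":[0,0,0],"xyz":[0,0.012,0],"fingers":1},{"delta_rot":[0,0,0],"xyz":[0,0.022,0.002],"fingers":1},{"delta_rot":[0,0,0],"xyz":[0,0.022,0.002],"fingers":1},{"delta_rot":[0,0,0],"xyz":[0,0.022,0.002],"fingers":1}]';python3 -c "
from h import *
o=st(); print(o['q'].round(2)); c=[.4198,-.0499,.0478]; d=rot(o['tool_rot']).inv().apply(o['eef_pos']-c); print(d)"
```

```text
t: 15.8
eef_pos: [0.6589, -0.0267, 0.2793]
tool_rot: [0.005, 0.673, 0.74, 0.004]
contact_force: [-1.2, -1.7, 28.6]
gripper_width: 0.04
grasp_force: 25.7
t: 16.2
eef_pos: [0.6835, -0.0242, 0.2779]
tool_rot: [0.007, 0.673, 0.74, 0.007]
contact_force: [6.8, 0.7, 25.5]
gripper_width: -0.0
grasp_force: 13.2
t 16.2 pos [0.6835, -0.0242, 0.2779] toolx [-0.094, 0.996, -0.0] z [0.02, 0.002, -1.0] F [6.8, 0.7, 25.5] w -0.0 g 13.2
[ 0.42  0.52 -0.73  1.41  0.35  1.33 -0.22]
[ 0.00068869  0.26942335 -0.2248568 ]
```

```bash
python3 -m crank '[{"delta_rot":[0,0,0],"xyz":[0,0,-0.03],"fingers":1},{"delta_rot":[0,0,0],"xyz":[0,0,-0.06],"fingers":1},{"delta_rot":[0,0,0],"xyz":[0,-0.01,-0.1],"fingers":1},{"delta_rot":[0,0,0],"xyz":[0,-0.01,-0.1],"fingers":0}]'; python3 -c "
from h import *
o=st(); c=viewer.read_camera('side'); save(c,'s9.png',(200,60,400,330),2)
np.save('s9.npy',c,allow_pickle=True)
w=viewer.read_camera('wrist'); a=cv2.imread('pics/s9.png')[:420]; cv2.imwrite('pics/m9.png',np.hstack([a,w['img'][:,80:480,::-1]]))"
```

```text
t: 16.6
eef_pos: [0.6677, -0.0254, 0.3757]
tool_rot: [0.003, 0.673, 0.74, 0.003]
contact_force: [0.2, 0.9, 1.1]
gripper_width: 0.157
grasp_force: 0.0
t 16.6 pos [0.6677, -0.0254, 0.3757] toolx [-0.095, 0.995, -0.0] z [0.009, 0.0, -1.0] F [0.2, 0.9, 1.1] w 0.157 g 0.0
```

View pics/m9.png

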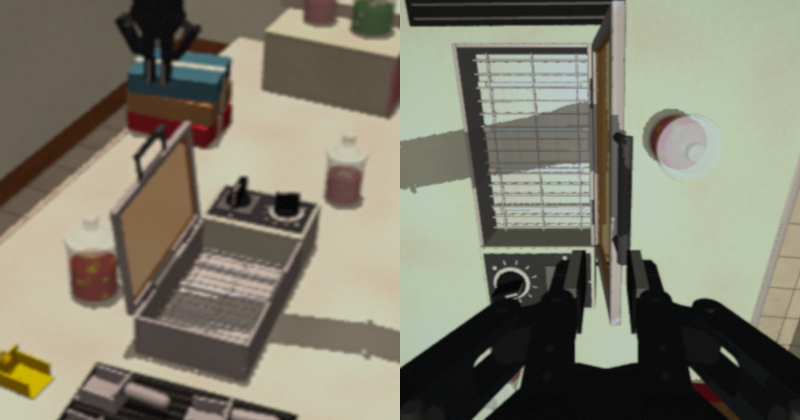

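The cover stands upright at side-crop (155,210), the rack at wrist-crop (535,140) is empty, and the isolator is off. Next I'll locate the scoops numerically.

```bash
cat >> h.py <<'E'
def scoops(cam,zp=.033,verbose=True):
    """masks -> plane zp -> list of (handle mid xy, yaw deg of bowl direction, area, length)"""
    c=viewer.read_camera(cam); out=[]
    for d in cut_out(cam,"scoop_a"):
        m=d["pixels"]; col=c["img"][m].mean(0)
        if m.sum()<40: continue
        sat=(col.max()-col.min())/col.max()
        rr,cc=np.nonzero(m); P=np.array([at_z(c,(u,v),zp)[:2] for u,v in zip(cc,rr)])
        mu=P.mean(0); w,V=np.linalg.eigh(np.cov((P-mu).T)); a=V[:,1]; s=(P-mu)@a; n=(P-mu)@V[:,0]
        lo,hi=np.percentile(s,1),np.percentile(s,99); mid=(lo+hi)/2
        if n[s>mid].std()<n[s<mid].std(): a=-a; s=-s; lo,hi=-hi,-lo
        h=s<lo+.065; hp=P[h]; # handle part
        q=np.polyfit(s[h],(-(P-mu)[h]@np.array([-a[1],a[0]]))*-1,1)
        dirn=a+q[0]*np.array([-a[1],a[0]]); dirn/=np.linalg.norm(dirn)
        out.append(dict(score=round(d["score"],2),sat=round(float(sat),2),px=np.round(d["pixel"]).tolist(),end=hp[np.argsort(s[h])[:max(3,len(hp)//20)]].mean(0).round(4).tolist(),mid=hp.mean(0).round(4).tolist(),yaw=round(float(np.degrees(np.arctan2(dirn[1],dirn[0]))),1),L=round(float(hi-lo),3),W=round(float(np.ptp(np.percentile(n[~h],[3,97]))),3),edge=bool(rr.min()<2 or cc.min()<2 or rr.max()>417 or cc.max()>557)))
    for o in out: print(o)
    return c,out
E
python3 - <<'E'
from h import *
scoops("top")
go([.45,.25,.30],185.5)
E
```

```text
{'score': 0.95, 'sat': 0.1, 'px': [209.0, 246.0], 'end': [0.3452, 0.3004], 'mid': [0.3771, 0.3117], 'yaw': 18.4, 'L': 0.13, 'W': 0.05, 'edge': False}
{'score': 0.84, 'sat': 0.13, 'px': [203.0, 203.0], 'end': [0.5135, 0.3465], 'mid': [0.5531, 0.3457], 'yaw': 1.1, 'L': 0.13, 'W': 0.055, 'edge': False}
{'score': 0.79, 'sat': 0.54, 'px': [150.0, 282.0], 'end': [0.312, 0.4688], 'mid': [0.3095, 0.5065], 'yaw': 94.5, 'L': 0.134, 'W': 0.059, 'edge': False}
{'score': 0.69, 'sat': 0.1, 'px': [235.0, 239.0], 'end': [0.3569, 0.2024], 'mid': [0.393, 0.2079], 'yaw': 10.7, 'L': 0.128, 'W': 0.045, 'edge': False}
{'score': 0.64, 'sat': 0.12, 'px': [226.0, 198.0], 'end': [0.521, 0.2333], 'mid': [0.5545, 0.2339], 'yaw': -0.7, 'L': 0.135, 'W': 0.058, 'edge': False}
{'score': 0.64, 'sat': 0.57, 'px': [220.0, 163.0], 'end': [0.8676, 0.2559], 'mid': [0.8327, 0.2562], 'yaw': 175.4, 'L': 0.15, 'W': 0.056, 'edge': False}
{'score': 0.58, 'sat': 0.48, 'px': [110.0, 258.0], 'end': [0.4057, 0.6249], 'mid': [0.4088, 0.6604], 'yaw': 86.7, 'L': 0.131, 'W': 0.058, 'edge': False}
xyz [0.296, -0.1882, 0.0684] rot [[-0.1, 0.1, 90.0]] q [0.43, 0.46, -0.74, 1.29, 0.3, 1.51, -0.18]
```

```bash
python3 -c "
from h import *
go([.54,.236,.376],180)"; python3 -m crank '[{"delta_rot":[0,0,0],"xyz":[0.0,-0.05,0],"fingers":0},{"delta_rot":[0,0,-8],"xyz":[0.05,-0.1,0],"fingers":0},{"delta_rot":[0,0,-16],"xyz":[0.1,-0.12,0],"fingers":0},{"delta_rot":[0,0,-24],"xyz":[0.15,-0.11,0],"fingers":0},{"delta_rot":[0,0,-32],"xyz":[0.2,-0.105,0],"fingers":0},{"delta_rot":[0,0,-40],"xyz":[0.25,-0.102,0],"fingers":0},{"delta_rot":[0,0,-48],"xyz":[0.27,-0.102,0],"fingers":0},{"delta_rot":[0,0,-56],"xyz":[0.27,-0.102,0],"fingers":0},{"delta_rot":[0,0,-64],"xyz":[0.27,-0.102,0],"fingers":0},{"delta_rot":[0,0,-72],"xyz":[0.27,-0.102,0],"fingers":0}]'; python3 -c "
from h import *
st();go([.54,.236,.22],180)"
```

```text
xyz [0.2734, -0.1001, -0.0078] rot [[-0.1, -0.1, -84.5]] q [0.43, 0.46, -0.74, 1.29, 0.3, 1.51, -0.18]
t: 17.8
eef_pos: [0.5384, 0.2328, 0.3677]
tool_rot: [-0.001, 0.106, 0.994, -0.001]
contact_force: [-0.3, 0.3, -0.1]
gripper_width: 0.501
grasp_force: 0.0
t 17.8 pos [0.5384, 0.2328, 0.3677] toolx [-0.978, 0.21, 0.002] z [-0.003, -0.001, -1.0] F [-0.3, 0.3, -0.1] w 0.501 g 0.0
xyz [-0.0013, 0.0037, 0.1477] rot [[-0.1, -0.1, -12.1]] q [0.29, 0.4, -1.11, 1.47, 0.36, 1.49, 0.54]
```

```bash
python3 -m crank '[{"delta_rot":[0,0,-6],"xyz":[-0.001,0.004,0.05],"fingers":0},{"delta_rot":[0,0,-12],"xyz":[-0.001,0.004,0.1],"fingers":0},{"delta_rot":[0,0,-12],"xyz":[-0.001,0.004,0.148],"fingers":0},{"delta_rot":[0,0,-12],"xyz":[-0.001,0.004,0.148],"fingers":0},{"delta_rot":[0,0,-12],"xyz":[-0.001,0.004,0.148],"fingers":0}]'; python3 -c "
from h import *
o=st();c,s=scoops('wrist');save(c,'w10.png')
go([.54,.236,.02],180)"
```

```text
t: 18.3
eef_pos: [0.5404, 0.2364, 0.2214]
tool_rot: [-0.001, 0.004, 1.0, -0.0]
contact_force: [-0.9, -0.1, 1.3]
gripper_width: 0.498
grasp_force: 0.0
t 18.3 pos [0.5404, 0.2364, 0.2214] toolx [-1.0, 0.009, 0.002] z [-0.002, -0.0, -1.0] F [-0.9, -0.1, 1.3] w 0.498 g 0.0
{'score': 0.93, 'sat': 0.09, 'px': [286.0, 219.0], 'end': [0.52, 0.2317], 'mid': [0.5529, 0.233], 'yaw': 1.0, 'L': 0.134, 'W': 0.058, 'edge': False}
{'score': 0.68, 'sat': 0.09, 'px': [369.0, 213.0], 'end': [0.5093, 0.3442], 'mid': [0.541, 0.3433], 'yaw': -0.8, 'L': 0.131, 'W': 0.061, 'edge': False}
{'score': 0.67, 'sat': 0.97, 'px': [301.0, 317.0], 'end': [0.8395, 0.2529], 'mid': [0.7987, 0.2558], 'yaw': 179.1, 'L': 0.134, 'W': 0.054, 'edge': False}
{'score': 0.63, 'sat': 0.08, 'px': [361.0, 75.0], 'end': [0.3642, 0.3025], 'mid': [0.4, 0.3161], 'yaw': 17.2, 'L': 0.118, 'W': 0.058, 'edge': True}
{'score': 0.56, 'sat': 0.09, 'px': [262.0, 79.0], 'end': [0.3627, 0.1975], 'mid': [0.3936, 0.2061], 'yaw': 11.7, 'L': 0.13, 'W': 0.048, 'edge': True}
xyz [0.0024, -0.0023, 0.2041] rot [[0.1, 0.2, -0.5]] q [0.27, 0.53, -1.09, 1.68, 0.49, 1.24, 0.63]
```

```bash
python3 -m crank '[{"delta_rot":[0,0,0],"xyz":[-0.034,-0.0037,0.05],"fingers":0},{"delta_rot":[0,0,0],"xyz":[-0.034,-0.0037,0.1],"fingers":0},{"delta_rot":[0,0,0],"xyz":[-0.034,-0.0037,0.15],"fingers":0},{"delta_rot":[0,0,0],"xyz":[-0.034,-0.0037,0.19],"fingers":0},{"delta_rot":[0,0,0],"xyz":[-0.034,-0.0037,0.205],"fingers":0},{"delta_rot":[0,0,0],"xyz":[-0.034,-0.0037,0.213],"fingers":0},{"delta_rot":[0,0,0],"xyz":[-0.034,-0.0037,0.213],"fingers":0}]';python3 -m crank '[{"delta_rot":[0,0,0],"xyz":[0,0,0.005],"fingers":0},{"delta_rot":[0,0,0],"xyz":[0,0,0.01],"fingers":0},{"delta_rot":[0,0,0],"xyz":[0,0,0.01],"fingers":0}]'; python3 -c "
from h import *
o=st()
for n in ('side','wrist'):
  c=viewer.read_camera(n); save(c,n+'11.png',(230,230,350,300) if n=='side' else None,4 if n=='side' else 1)"
```

```text
t: 19.1
eef_pos: [0.5762, 0.2336, 0.0105]
tool_rot: [0.001, 0.005, 1.0, 0.001]
contact_force: [-0.3, 0.4, -0.1]
gripper_width: 0.499
grasp_force: 0.0
t: 19.4
eef_pos: [0.5752, 0.2323, -0.001]
tool_rot: [0.0, 0.005, 1.0, -0.0]
contact_force: [-0.2, -0.4, 0.3]
gripper_width: 0.504
grasp_force: 0.0
t 19.4 pos [0.5752, 0.2323, -0.001] toolx [-1.0, 0.009, -0.001] z [0.001, -0.0, -1.0] F [-0.2, -0.4, 0.3] w 0.504 g 0.0
```

```bash
python3 -m crank '[{"delta_rot":[0,0,0],"xyz":[0,0,0.005],"fingers":0},{"delta_rot":[0,0,0],"xyz":[0,0,0.01],"fingers":0},{"delta_rot":[0,0,0],"xyz":[0,0,0.012],"fingers":0},{"delta_rot":[0,0,0],"xyz":[0,0,0.012],"fingers":0}]';python3 -m crank '[{"delta_rot":[0,0,0],"xyz":[0,0,0],"fingers":1},{"delta_rot":[0,0,0],"xyz":[0,0,0],"fingers":1},{"delta_rot":[0,0,0],"xyz":[0,0,0],"fingers":1},{"delta_rot":[0,0,0],"xyz":[0,0,0],"fingers":1},{"delta_rot":[0,0,0],"xyz":[0,0,0],"fingers":1}]' 45
```

```text
t: 19.9
eef_pos: [0.5744, 0.2322, -0.0141]
tool_rot: [-0.0, 0.004, 1.0, -0.0]
contact_force: [0.4, 0.5, -0.0]
gripper_width: 0.497
grasp_force: 0.0
t: 20.4
eef_pos: [0.5749, 0.2327, -0.0132]
tool_rot: [0.0, 0.004, 1.0, 0.0]
contact_force: [-0.5, -0.0, 1.7]
gripper_width: 0.238
grasp_force: 43.7
```

```bash
python3 - <<'E'
from h import *
c=np.load("w7.npy",allow_pickle=True).item()
def mk(p,x,z):
    x=np.array(x);z=np.array(z);z=z/np.linalg.norm(z);x=x-z*(x@z);x/=np.linalg.norm(x);Rm=np.c_[x,np.cross(z,x),z]
    d=dict(c);d["origin"]=np.array(p)+Rm@[.083,.001,-.1817];d["rotation"]=(R.from_matrix(Rm)*R.from_matrix([[0,.948,.318],[1,0,0],[0,.318,-.948]])).as_quat(scalar_first=True);return d
k=mk([.6677,-.0254,.3757],[-.095,.995,0],[.009,0,-1])
y=np.radians(5.5);B=np.array([[np.cos(y),-np.sin(y)],[np.sin(y),np.cos(y)]])
for px,b in [((135,45),(-.096,.156)),((163,247),(-.096,-.156)),((272,245),(.096,-.156)),((270,45),(.096,.156))]:
    p=at_z(k,px,.084)[:2]; print(px,p,"origin",p-B@b)
o=np.array([.556,-.036])
for s in (-.108,-.036,.036,.108): print(s,(o+B@[-.019,s]).round(4))
E
```

```text
(135, 45) [0.45050656 0.10837996] origin [ 0.56101654 -0.03770065]
(163, 247) [ 0.47921143 -0.19739192] origin [ 0.55981753 -0.03290892]
(272, 245) [ 0.66220826 -0.17698683] origin [ 0.55169829 -0.03090621]
(270, 45) [0.63486964 0.12623229] origin [ 0.55426355 -0.03825071]
-0.108 [ 0.5474 -0.1453]
-0.036 [ 0.5405 -0.0737]
0.036 [ 0.5336 -0.002 ]
0.108 [0.5267 0.0697]
```

```bash
python3 -m crank '[{"delta_rot":[0,0,0],"xyz":[0,0,-0.01],"fingers":1},{"delta_rot":[0,0,0],"xyz":[0,0,-0.04],"fingers":1},{"delta_rot":[0,0,0],"xyz":[0,0,-0.08],"fingers":1},{"delta_rot":[0,0,0],"xyz":[0,0,-0.12],"fingers":1},{"delta_rot":[0,0,0],"xyz":[0,0,-0.16],"fingers":1},{"delta_rot":[0,0,0],"xyz":[0,0,-0.18],"fingers":1},{"delta_rot":[0,0,0],"xyz":[0,0,-0.18],"fingers":1}]' ; python3 -c "
from h import *
o=st();print(o['q'].round(2))"
```

```text
t: 21.1
eef_pos: [0.5762, 0.2338, 0.1705]
tool_rot: [0.003, 0.004, 1.0, 0.001]
contact_force: [0.3, 0.2, -1.6]
gripper_width: 0.239
grasp_force: 43.9
t 21.1 pos [0.5762, 0.2338, 0.1705] toolx [-1.0, 0.009, -0.005] z [0.005, 0.002, -1.0] F [0.3, 0.2, -1.6] w 0.239 g 43.9
[ 0.23  0.62 -1.03  1.67  0.57  1.18  0.62]
```

```bash
python3 -m crank '[{"delta_rot":[0,0,-6],"xyz":[0.04,-0.05,0],"fingers":1},{"delta_rot":[0,0,-6],"xyz":[0.06,-0.1,0],"fingers":1},{"delta_rot":[0,0,-6],"xyz":[0.065,-0.15,0],"fingers":1},{"delta_rot":[0,0,-6],"xyz":[0.065,-0.2,0],"fingers":1},{"delta_rot":[0,0,-6],"xyz":[0.06,-0.25,0],"fingers":1},{"delta_rot":[0,0,-6],"xyz":[0.055,-0.3,0],"fingers":1},{"delta_rot":[0,0,-6],"xyz":[0.05,-0.34,0],"fingers":1},{"delta_rot":[0,0,-6],"xyz":[0.04,-0.37,0],"fingers":1},{"delta_rot":[0,0,-6],"xyz":[0.026,-0.379,0],"fingers":1},{"delta_rot":[0,0,-6],"xyz":[0.026,-0.379,0],"fingers":1}]' ; python3 -c "
from h import *
o=st();print(o['q'].round(2)); go([.5474,-.1453,.014],185.5)
c=viewer.read_camera('wrist');np.save('w12.npy',c,allow_pickle=True);save(c,'w12.png')
for d in cut_out('wrist','scoop_a')[:3]: 
  rr,cc=np.nonzero(d['pixels']);print(d['score'],d['pixel'],cc.min(),cc.max(),rr.min(),rr.max())"
```

```text
t: 22.1
eef_pos: [0.5453, -0.149, 0.165]
tool_rot: [-0.001, -0.045, 0.999, 0.0]
contact_force: [0.6, 1.0, -1.2]
gripper_width: 0.238
grasp_force: 44.1
t 22.1 pos [0.5453, -0.149, 0.165] toolx [-0.996, -0.091, 0.001] z [-0.001, 0.001, -1.0] F [0.6, 1.0, -1.2] w 0.238 g 44.1
[ 0.97  0.56 -1.1   1.8   0.55  1.14  1.35]
xyz [-0.0026, 0.0034, 0.151] rot [[0.1, -0.1, -0.3]] q [0.97, 0.56, -1.1, 1.8, 0.55, 1.14, 1.35]
0.59 [286.6, 264.9] 255 316 154 367
0.58 [511.8, 344.3] 369 559 304 419
```

View pics/w12.png

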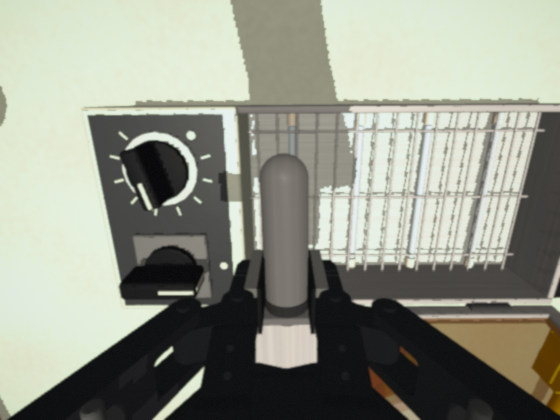

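The held scoop is over the right-hand end of the chamber: its handle end is at (284,155), the inner right wall at column ~248, the front rim at row ~105 and the far wall at ~555. I'll check the fit numerically.

```bash
python3 - <<'E'
from h import *
c=np.load("w12.npy",allow_pickle=True).item()
y=np.radians(5.5);B=np.array([[np.cos(y),-np.sin(y)],[np.sin(y),np.cos(y)]]);o=np.array([.556,-.036])
f=lambda px,z:(B.T@(at_z(c,px,z)[:2]-o)).round(4)
for n,px,z in [("right-front inner",(240,109),.084),("left-front inner",(551,106),.084),("right wall outer/panel edge",(238,290),.084),("back-left",(556,300),.084),("front rim mid",(400,106),.084),("back rim mid",(420,301),.084),("handle end",(284,155),.165+.018+.041),("tcp",(286,200),.2)]: print(n,f(px,z))
E
```

```text
right-front inner [-0.095  -0.1492]
left-front inner [-0.0961  0.1033]
right wall outer/panel edge [ 0.076 -0.16 ]
back-left [0.0895 0.1578]
front rim mid [-0.0967 -0.0193]
back rim mid [0.0899 0.0216]
handle end [-0.0809 -0.1129]
tcp [-0.0544 -0.1122]
```

```bash
python3 -m crank '[{"delta_rot":[0,0,0],"xyz":[-0.003,0.0035,0],"fingers":1},{"delta_rot":[0,0,0],"xyz":[-0.003,0.0035,0.04],"fingers":1},{"delta_rot":[0,0,0],"xyz":[-0.003,0.0035,0.08],"fingers":1},{"delta_rot":[0,0,0],"xyz":[-0.003,0.0035,0.11],"fingers":1},{"delta_rot":[0,0,0],"xyz":[-0.003,0.0035,0.13],"fingers":1},{"delta_rot":[0,0,0],"xyz":[-0.003,0.0035,0.14],"fingers":1},{"delta_rot":[0,0,0],"xyz":[-0.003,0.0035,0.146],"fingers":1},{"delta_rot":[0,0,0],"xyz":[-0.003,0.0035,0.15],"fingers":1},{"delta_rot":[0,0,0],"xyz":[-0.003,0.0035,0.15],"fingers":1}]' 
```

```text
t: 23.1
eef_pos: [0.5486, -0.1425, 0.0171]
tool_rot: [0.001, -0.048, 0.999, -0.0]
contact_force: [-0.5, -0.1, -1.5]
gripper_width: 0.237
grasp_force: 44.1
```

```bash
python3 -m crank '[{"delta_rot":[0,0,0],"xyz":[0,0,0.003],"fingers":1},{"delta_rot":[0,0,0],"xyz":[0,0,0.005],"fingers":1},{"delta_rot":[0,0,0],"xyz":[0,0,0.005],"fingers":1}]'; python3 -m crank '[{"delta_rot":[0,0,0],"xyz":[0,0,0],"fingers":0.3},{"delta_rot":[0,0,0],"xyz":[0,0,0],"fingers":0.2},{"delta_rot":[0,0,0],"xyz":[0,0,0],"fingers":0.2},{"delta_rot":[0,0,0],"xyz":[0,0,-0.03],"fingers":0.2},{"delta_rot":[0,0,0],"xyz":[0,0,-0.08],"fingers":0.2},{"delta_rot":[0,0,0],"xyz":[0,0,-0.13],"fingers":0.2},{"delta_rot":[0,0,0],"xyz":[0,0,-0.18],"fingers":0.2},{"delta_rot":[0,0,0],"xyz":[0,0,-0.2],"fingers":0.2},{"delta_rot":[0,0,0],"xyz":[0,0,-0.2],"fingers":0.2}]';  python3 -c "
from h import *
o=st();c,s=scoops('wrist',.055);save(c,'w13.png')
y=np.radians(5.5);B=np.array([[np.cos(y),-np.sin(y)],[np.sin(y),np.cos(y)]])
for i in s: print((B.T@(np.array(i['end'])-[.556,-.036])).round(3), i['yaw']-5.5)
scoops('top')"
```

```text
t: 23.4
eef_pos: [0.5484, -0.1426, 0.0118]
tool_rot: [0.0, -0.048, 0.999, -0.0]
contact_force: [0.0, -0.7, -0.5]
gripper_width: 0.239
grasp_force: 44.2
t: 24.3
eef_pos: [0.5502, -0.1423, 0.2153]
tool_rot: [0.003, -0.048, 0.999, -0.001]
contact_force: [0.2, -0.2, -0.2]
gripper_width: 0.402
grasp_force: 0.0
t 24.3 pos [0.5502, -0.1423, 0.2153] toolx [-0.995, -0.095, -0.006] z [0.006, -0.002, -1.0] F [0.2, -0.2, -0.2] w 0.402 g 0.0Traceback (most recent call last):
  File "<string>", line 3, in <module>
    o=st();c,s=scoops('wrist',.055);save(c,'w13.png')
               ~~~~~~^^^^^^^^^^^^^^
  File "h.py", line 47, in scoops
    out.append(dict(score=round(d["score"],2),sat=round(float(sat),2),px=np.round(d["pixel"]).tolist(),end=hp[np.argsort(s[h])[:max(3,len(hp)//20)]].mean(0).round(4).tolist(),mid=hp.mean(0).round(4).tolist(),yaw=round(float(np.degrees(np.arctan2(dirn[1],dirn[0]))),1),L=round(float(hi-lo),3),W=round(float(np.ptp(np.percentile(n[~h],[3,97]))),3),edge=bool(rr.min()<2 or cc.min()<2 or rr.max()>417 or cc.max()>557)))
                                                      
[... 201 characters left out ...]
                                                          ~~~~~~~~~~~~~^^^^^^^^^^^^^^
    return _quantile_unchecked(
        a, q, axis, out, overwrite_input, method, keepdims, weights)
    return _ureduce(a,
                    func=_quantile_ureduce_func,
    ...<5 lines>...
                    overwrite_input=overwrite_input,
                    method=method)
    r = func(a, **kwargs)
    result = _quantile(arr,
                       quantiles=q,
    ...<2 lines>...
                       out=out,
                       weights=wgt)
    slices_having_nans = np.isnan(arr[-1, ...])
                                  ~~~^^^^^^^^^
IndexError: index -1 is out of bounds for axis 0 with size 0
```

```bash
sed -i 's/        h=s<lo+.065; hp=P\[h\];/        if hi-lo<.085: continue\n        h=s<lo+.065; hp=P[h];/' h.py; cat >> h.py <<'E'
def inbox(s,z=.055):
    y=np.radians(5.5);B=np.array([[np.cos(y),-np.sin(y)],[np.sin(y),np.cos(y)]])
    for i in s: print("box end",(B.T@(np.array(i['end'])-[.556,-.036])).round(3), round(i['yaw']-5.5,1))
E
python3 -c "
from h import *
o=st();c,s=scoops('wrist',.055);inbox(s)
print('top');scoops('top')
go([.415,.212,.215],191); print(o['q'].round(2))"
```

```text
t 24.4 pos [0.5477, -0.1428, 0.2113] toolx [-0.995, -0.095, 0.0] z [-0.0, -0.001, -1.0] F [0.6, -0.3, -0.6] w 0.401 g 0.0
{'score': 0.96, 'sat': 0.09, 'px': [288.0, 203.0], 'end': [0.4941, -0.1512], 'mid': [0.526, -0.1466], 'yaw': 6.8, 'L': 0.134, 'W': 0.056, 'edge': False}
box end [-0.073 -0.109] 1.3
top
{'score': 0.97, 'sat': 0.58, 'px': [151.0, 282.0], 'end': [0.3129, 0.4647], 'mid': [0.3108, 0.4978], 'yaw': 92.1, 'L': 0.138, 'W': 0.057, 'edge': False}
{'score': 0.83, 'sat': 0.1, 'px': [208.0, 244.0], 'end': [0.3418, 0.2991], 'mid': [0.3735, 0.3093], 'yaw': 18.6, 'L': 0.14, 'W': 0.057, 'edge': False}
{'score': 0.83, 'sat': 0.13, 'px': [204.0, 203.0], 'end': [0.5119, 0.3462], 'mid': [0.5484, 0.346], 'yaw': -0.8, 'L': 0.132, 'W': 0.055, 'edge': False}
{'score': 0.81, 'sat': 0.51, 'px': [112.0, 259.0], 'end': [0.41, 0.629], 'mid': [0.4102, 0.6649], 'yaw': 85.8, 'L': 0.128, 'W': 0.056, 'edge': False}
{'score': 0.69, 'sat': 0.11, 'px': [320.0, 199.0], 'end': [0.5026, -0.1539], 'mid': [0.5376, -0.1496], 'yaw': 3.2, 'L': 0.135, 'W': 0.054, 'edge': False}
{'score': 0.59, 'sat': 0.54, 'px': [216.0, 161.0], 'end': [0.8669, 0.2564], 'mid': [0.8305, 0.2558], 'yaw': 177.0, 'L': 0.15, 'W': 0.057, 'edge': False}
{'score': 0.51, 'sat': 0.1, 'px': [234.0, 240.0], 'end': [0.3537, 0.1995], 'mid': [0.3861, 0.2066], 'yaw': 12.2, 'L': 0.133, 'W': 0.049, 'edge': False}
xyz [0.0976, 0.3656, -0.0044] rot [[0.1, -0.1, -5.5]] q [0.99, 0.51, -1.14, 1.75, 0.5, 1.21, 1.38]
[ 0.99  0.51 -1.14  1.75  0.5   1.21  1.38]
```

```bash
python3 -m crank '[{"delta_rot":[0,0,-5.5],"xyz":[0.098,0.366,0],"fingers":0},{"delta_rot":[0,0,-5.5],"xyz":[0.098,0.366,0],"fingers":0},{"delta_rot":[0,0,-5.5],"xyz":[0.098,0.366,0],"fingers":0},{"delta_rot":[0,0,-5.5],"xyz":[0.098,0.366,0],"fingers":0},{"delta_rot":[0,0,-5.5],"xyz":[0.098,0.366,0],"fingers":0},{"delta_rot":[0,0,-5.5],"xyz":[0.098,0.366,0],"fingers":0},{"delta_rot":[0,0,-5.5],"xyz":[0.098,0.366,0],"fingers":0},{"delta_rot":[0,0,-5.5],"xyz":[0.098,0.366,0],"fingers":0},{"delta_rot":[0,0,-5.5],"xyz":[0.098,0.366,0],"fingers":0},{"delta_rot":[0,0,-5.5],"xyz":[0.098,0.366,0],"fingers":0}]';  python3 -c "
from h import *
o=st();c,s=scoops('wrist',.035);print(o['q'].round(2))
for i in s:
  a=np.radians(i['yaw']);t=np.array(i['end'])+.055*np.array([np.cos(a),np.sin(a)]); print(t.round(4)); go([*t,.007],i['yaw'])"
```

```text
t: 25.6
eef_pos: [0.4149, 0.2125, 0.2109]
tool_rot: [-0.001, -0.097, 0.995, -0.0]
contact_force: [-0.7, -1.0, 0.4]
gripper_width: 0.499
grasp_force: 0.0
t 25.6 pos [0.4149, 0.2125, 0.2109] toolx [-0.981, -0.193, 0.001] z [-0.001, -0.001, -1.0] F [-0.7, -1.0, 0.4] w 0.499 g 0.0
{'score': 0.75, 'sat': 0.09, 'px': [371.0, 195.0], 'end': [0.3415, 0.2972], 'mid': [0.3717, 0.3072], 'yaw': 17.7, 'L': 0.132, 'W': 0.058, 'edge': False}
{'score': 0.7, 'sat': 0.09, 'px': [284.0, 189.0], 'end': [0.354, 0.1993], 'mid': [0.3847, 0.2046], 'yaw': 11.4, 'L': 0.129, 'W': 0.048, 'edge': False}
{'score': 0.64, 'sat': 0.09, 'px': [366.0, 281.0], 'end': [0.5073, 0.3452], 'mid': [0.523, 0.3447], 'yaw': 7.8, 'L': 0.137, 'W': 0.029, 'edge': False}
[ 0.48  0.34 -1.28  1.95  0.37  1.11  0.81]
[0.3939 0.3139]
xyz [0.0018, 0.1053, 0.2038] rot [[-0.0, -0.1, -6.8]] q [0.48, 0.34, -1.28, 1.95, 0.37, 1.11, 0.81]
[0.4079 0.2102]
xyz [0.0077, 0.0007, 0.2039] rot [[-0.0, -0.1, -0.5]] q [0.48, 0.34, -1.28, 1.95, 0.37, 1.11, 0.81]
[0.5618 0.3527]
xyz [-0.1703, 0.1116, 0.2036] rot [[-0.0, -0.1, 3.1]] q [0.48, 0.34, -1.28, 1.95, 0.37, 1.11, 0.81]
```

```bash
python3 -m crank '[{"delta_rot":[0,0,0],"xyz":[0.007,0.001,0.05],"fingers":0},{"delta_rot":[0,0,0],"xyz":[0.007,0.001,0.1],"fingers":0},{"delta_rot":[0,0,0],"xyz":[0.007,0.001,0.15],"fingers":0},{"delta_rot":[0,0,0],"xyz":[0.007,0.001,0.19],"fingers":0},{"delta_rot":[0,0,0],"xyz":[0.007,0.001,0.21],"fingers":0},{"delta_rot":[0,0,0],"xyz":[0.007,0.001,0.22],"fingers":0},{"delta_rot":[0,0,0],"xyz":[0.007,0.001,0.225],"fingers":0},{"delta_rot":[0,0,0],"xyz":[0.007,0.001,0.225],"fingers":0}]';  python3 -m crank '[{"delta_rot":[0,0,0],"xyz":[0,0,0],"fingers":1},{"delta_rot":[0,0,0],"xyz":[0,0,0],"fingers":1},{"delta_rot":[0,0,0],"xyz":[0,0,0],"fingers":1},{"delta_rot":[0,0,0],"xyz":[0,0,0],"fingers":1},{"delta_rot":[0,0,0],"xyz":[0,0,0],"fingers":1}]' 45;python3 -c "
from h import *
o=st();print(o['q'].round(2))"
```

```text
t: 26.5
eef_pos: [0.409, 0.2118, -0.0133]
tool_rot: [0.0, -0.095, 0.995, 0.0]
contact_force: [0.8, -0.2, -0.0]
gripper_width: 0.504
grasp_force: 0.0
t: 27.0
eef_pos: [0.4093, 0.2121, -0.0124]
tool_rot: [0.001, -0.095, 0.995, -0.0]
contact_force: [-0.0, -1.6, 6.2]
gripper_width: 0.24
grasp_force: 43.7
t 27.0 pos [0.4093, 0.2121, -0.0124] toolx [-0.982, -0.19, -0.002] z [0.002, -0.0, -1.0] F [-0.0, -1.6, 6.2] w 0.24 g 43.7
[ 0.13  0.64 -0.93  2.16  0.8   0.73  0.42]
```

```bash
python3 -m crank '[{"delta_rot":[0,0,0],"xyz":[0,0,-0.01],"fingers":1},{"delta_rot":[0,0,0],"xyz":[0,0,-0.05],"fingers":1},{"delta_rot":[0,0,0],"xyz":[0,0,-0.1],"fingers":1},{"delta_rot":[0,0,0],"xyz":[0,0,-0.15],"fingers":1},{"delta_rot":[0,0,0],"xyz":[0,0,-0.18],"fingers":1},{"delta_rot":[0,0,0],"xyz":[0,0,-0.18],"fingers":1}]' ; python3 -c "
from h import *
o=st();print(o['q'].round(2));go([.5405,-.0737,.165],185.5);go([.50,-.06,.165],185.5)"
```

```text
t: 27.6
eef_pos: [0.4105, 0.214, 0.1711]
tool_rot: [0.004, -0.096, 0.995, 0.001]
contact_force: [0.2, -0.7, -1.7]
gripper_width: 0.237
grasp_force: 44.5
t 27.6 pos [0.4105, 0.214, 0.1711] toolx [-0.982, -0.191, -0.008] z [0.008, 0.002, -1.0] F [0.2, -0.7, -1.7] w 0.237 g 44.5
[ 0.42  0.38 -1.23  2.02  0.42  1.03  0.75]
xyz [-0.0727, -0.3072, 0.0063] rot [[0.1, 0.4, 5.5]] q [0.42, 0.38, -1.23, 2.02, 0.42, 1.03, 0.75]
xyz [-0.0356, -0.2861, 0.0061] rot [[0.1, 0.4, 5.5]] q [0.42, 0.38, -1.23, 2.02, 0.42, 1.03, 0.75]
```

```bash
python3 -m crank '[{"delta_rot":[0,0,5.5],"xyz":[-0.035,-0.286,0.005],"fingers":1},{"delta_rot":[0,0,5.5],"xyz":[-0.035,-0.286,0.005],"fingers":1},{"delta_rot":[0,0,5.5],"xyz":[-0.035,-0.286,0.005],"fingers":1},{"delta_rot":[0,0,5.5],"xyz":[-0.035,-0.286,0.005],"fingers":1},{"delta_rot":[0,0,5.5],"xyz":[-0.035,-0.286,0.005],"fingers":1},{"delta_rot":[0,0,5.5],"xyz":[-0.035,-0.286,0.005],"fingers":1},{"delta_rot":[0,0,5.5],"xyz":[-0.073,-0.307,0.005],"fingers":1},{"delta_rot":[0,0,5.5],"xyz":[-0.073,-0.307,0.005],"fingers":1},{"delta_rot":[0,0,5.5],"xyz":[-0.073,-0.307,0.005],"fingers":1}]' ; python3 -c "
from h import *
o=st();print(o['q'].round(2));go([.5405,-.0737,.013],185.5);viewer.read_camera('wrist')
for d in cut_out('wrist','scoop_a')[:3]:
  rr,cc=np.nonzero(d['pixels']);print(d['score'],d['pixel'],cc.min(),cc.max(),rr.min(),rr.max())"
```

```text
t: 28.5
eef_pos: [0.5382, -0.0751, 0.1606]
tool_rot: [-0.001, -0.048, 0.999, 0.001]
contact_force: [-0.3, 0.0, -1.4]
gripper_width: 0.238
grasp_force: 44.6
t 28.5 pos [0.5382, -0.0751, 0.1606] toolx [-0.995, -0.095, 0.001] z [-0.002, 0.002, -1.0] F [-0.3, 0.0, -1.4] w 0.238 g 44.6
[ 0.86  0.52 -1.09  1.85  0.52  1.1   1.24]
xyz [-0.0027, 0.0009, 0.1476] rot [[0.1, -0.1, -0.0]] q [0.86, 0.52, -1.09, 1.85, 0.52, 1.1, 1.24]
0.78 [530.8, 353.5] 498 555 330 384
0.68 [215.1, 218.9] 184 252 131 270
0.64 [283.9, 260.3] 256 316 150 361
```

```bash
python3 -m crank '[{"delta_rot":[0,0,0],"xyz":[-0.003,0.001,0.04],"fingers":1},{"delta_rot":[0,0,0],"xyz":[-0.003,0.001,0.08],"fingers":1},{"delta_rot":[0,0,0],"xyz":[-0.003,0.001,0.11],"fingers":1},{"delta_rot":[0,0,0],"xyz":[-0.003,0.001,0.13],"fingers":1},{"delta_rot":[0,0,0],"xyz":[-0.003,0.001,0.14],"fingers":1},{"delta_rot":[0,0,0],"xyz":[-0.003,0.001,0.145],"fingers":1},{"delta_rot":[0,0,0],"xyz":[-0.003,0.001,0.148],"fingers":1},{"delta_rot":[0,0,0],"xyz":[-0.003,0.001,0.148],"fingers":1}]'; python3 -m crank '[{"delta_rot":[0,0,0],"xyz":[0,0,0.001],"fingers":0.3},{"delta_rot":[0,0,0],"xyz":[0,0,0.001],"fingers":0.2},{"delta_rot":[0,0,0],"xyz":[0,0,0],"fingers":0.2},{"delta_rot":[0,0,0],"xyz":[0,0,-0.03],"fingers":0.2},{"delta_rot":[0,0,0],"xyz":[0,0,-0.08],"fingers":0.2},{"delta_rot":[0,0,0],"xyz":[0,0,-0.13],"fingers":0.2},{"delta_rot":[0,0,0],"xyz":[0,0,-0.18],"fingers":0.2},{"delta_rot":[0,0,0],"xyz":[0,0,-0.2],"fingers":0.2},{"delta_rot":[0,0,0],"xyz":[0,0,-0.2],"fingers":0.2}]';  python3 -c "
from h import *
o=st();c,s=scoops('wrist',.055);inbox(s)
print('top');scoops('top')
go([.55,.346,.215],181); print(o['q'].round(2))"
```

```text
t: 29.4
eef_pos: [0.5419, -0.074, 0.0142]
tool_rot: [0.001, -0.048, 0.999, -0.0]
contact_force: [-0.2, 0.8, -1.7]
gripper_width: 0.242
grasp_force: 44.6
t: 30.3
eef_pos: [0.5438, -0.0737, 0.2175]
tool_rot: [0.003, -0.048, 0.999, -0.001]
contact_force: [0.7, -0.7, -1.3]
gripper_width: 0.4
grasp_force: 0.0
t 30.3 pos [0.5438, -0.0737, 0.2175] toolx [-0.995, -0.095, -0.006] z [0.007, -0.001, -1.0] F [0.7, -0.7, -1.3] w 0.4 g 0.0
{'score': 0.85, 'sat': 0.09, 'px': [284.0, 194.0], 'end': [0.4866, -0.0793], 'mid': [0.5182, -0.0773], 'yaw': 4.5, 'L': 0.129, 'W': 0.049, 'edge': False}
{'score': 0.67, 'sat': 0.09, 'px': [225.0, 199.0], 'end': [0.4945, -0.1524], 'mid': [0.526, -0.1478], 'yaw': 6.8, 'L': 0.136, 'W': 0.061, 'edge': False}
{'score': 0.57, 'sat': 0.96, 'px': [502.0, 318.0], 'end': [0.6919, 0.1947], 'mid': [0.7089, 0.2261], 'yaw': 54.3, 'L': 0.091, 'W': 0.033, 'edge': False}
box end [-0.073 -0.036] -1.0
box end [-0.072 -0.11 ] 1.3
box end [0.157 0.217] 48.8
top
{'score': 0.8, 'sat': 0.55, 'px': [222.0, 161.0], 'end': [0.873, 0.2557], 'mid': [0.8404, 0.2547], 'yaw': 176.2, 'L': 0.15
[... 234 characters left out ...]
nd': [0.3435, 0.2982], 'mid': [0.377, 0.3098], 'yaw': 16.2, 'L': 0.135, 'W': 0.056, 'edge': False}
{'score': 0.73, 'sat': 0.12, 'px': [308.0, 206.0], 'end': [0.4884, -0.0844], 'mid': [0.5211, -0.0793], 'yaw': 5.5, 'L': 0.095, 'W': 0.049, 'edge': False}
{'score': 0.68, 'sat': 0.13, 'px': [204.0, 205.0], 'end': [0.5128, 0.3473], 'mid': [0.5458, 0.3454], 'yaw': 0.1, 'L': 0.132, 'W': 0.056, 'edge': False}
{'score': 0.67, 'sat': 0.56, 'px': [150.0, 280.0], 'end': [0.3138, 0.467], 'mid': [0.3103, 0.5033], 'yaw': 93.7, 'L': 0.134, 'W': 0.059, 'edge': False}
xyz [-0.0496, 0.4176, -0.0029] rot [[0.0, -0.1, 4.5]] q [0.89, 0.47, -1.13, 1.79, 0.46, 1.18, 1.29]
[ 0.89  0.46 -1.14  1.78  0.45  1.19  1.29]
```

Two are placed well. Next is the far-left scoop, with transit kept at low x first.

```bash
python3 -m crank '[{"delta_rot":[0,0,0],"xyz":[0.02,0.05,0],"fingers":0},{"delta_rot":[0,0,0],"xyz":[0.02,0.1,0],"fingers":0},{"delta_rot":[0,0,4.5],"xyz":[0.01,0.15,0],"fingers":0},{"delta_rot":[0,0,4.5],"xyz":[0,0.2,0],"fingers":0},{"delta_rot":[0,0,4.5],"xyz":[-0.01,0.25,0],"fingers":0},{"delta_rot":[0,0,4.5],"xyz":[-0.03,0.3,0],"fingers":0},{"delta_rot":[0,0,4.5],"xyz":[-0.05,0.35,0],"fingers":0},{"delta_rot":[0,0,4.5],"xyz":[-0.05,0.4,0],"fingers":0},{"delta_rot":[0,0,4.5],"xyz":[-0.05,0.418,0],"fingers":0},{"delta_rot":[0,0,4.5],"xyz":[-0.05,0.418,0],"fingers":0}]';  python3 -c "
from h import *
o=st();c,s=scoops('wrist',.035);print(o['q'].round(2))
for i in s:
  a=np.radians(i['yaw']);t=np.array(i['end'])+.055*np.array([np.cos(a),np.sin(a)]); print(t.round(4)); go([*t,-.013],i['yaw'])"
```

```text
t: 31.5
eef_pos: [0.5475, 0.3527, 0.2119]
tool_rot: [-0.002, -0.013, 1.0, 0.001]
contact_force: [0.1, 0.9, -0.4]
gripper_width: 0.499
grasp_force: 0.0
t 31.5 pos [0.5475, 0.3527, 0.2119] toolx [-1.0, -0.026, 0.004] z [-0.004, 0.002, -1.0] F [0.1, 0.9, -0.4] w 0.499 g 0.0
{'score': 0.9, 'sat': 0.09, 'px': [275.0, 207.0], 'end': [0.5087, 0.3437], 'mid': [0.5406, 0.3427], 'yaw': -1.6, 'L': 0.131, 'W': 0.054, 'edge': False}
{'score': 0.79, 'sat': 0.07, 'px': [260.0, 67.0], 'end': [0.3749, 0.3061], 'mid': [0.4105, 0.3193], 'yaw': 18.0, 'L': 0.11, 'W': 0.052, 'edge': True}
{'score': 0.61, 'sat': 0.76, 'px': [233.0, 336.0], 'end': [0.7035, 0.2417], 'mid': [0.708, 0.2418], 'yaw': -9.9, 'L': 0.109, 'W': 0.022, 'edge': False}
[ 0.01  0.63 -1.03  1.54  0.55  1.29  0.51]
[0.5637 0.3422]
xyz [-0.014, -0.005, 0.2247] rot [[-0.1, -0.1, 2.7]] q [0.02, 0.63, -1.03, 1.54, 0.55, 1.29, 0.51]
[0.4272 0.3231]
xyz [0.1229, -0.0213, 0.225] rot [[-0.1, -0.1, -16.9]] q [0.02, 0.63, -1.03, 1.54, 0.55, 1.29, 0.51]
[0.7577 0.2322]
xyz [-0.2058, -0.1187, 0.2244] rot [[-0.1, -0.1, 11.0]] q [0.02, 0.63, -1.03, 1.54, 0.55, 1.29, 0.51]
```

```bash
python3 -m crank '[{"delta_rot":[0,0,2.7],"xyz":[-0.014,-0.005,0.05],"fingers":0},{"delta_rot":[0,0,2.7],"xyz":[-0.014,-0.005,0.1],"fingers":0},{"delta_rot":[0,0,2.7],"xyz":[-0.014,-0.005,0.15],"fingers":0},{"delta_rot":[0,0,2.7],"xyz":[-0.014,-0.005,0.19],"fingers":0},{"delta_rot":[0,0,2.7],"xyz":[-0.014,-0.005,0.21],"fingers":0},{"delta_rot":[0,0,2.7],"xyz":[-0.014,-0.005,0.22],"fingers":0},{"delta_rot":[0,0,2.7],"xyz":[-0.014,-0.005,0.225],"fingers":0},{"delta_rot":[0,0,2.7],"xyz":[-0.014,-0.005,0.225],"fingers":0}]';  python3 -m crank '[{"delta_rot":[0,0,0],"xyz":[0,0,0],"fingers":1},{"delta_rot":[0,0,0],"xyz":[0,0,0],"fingers":1},{"delta_rot":[0,0,0],"xyz":[0,0,0],"fingers":1},{"delta_rot":[0,0,0],"xyz":[0,0,0],"fingers":1},{"delta_rot":[0,0,0],"xyz":[0,0,0],"fingers":1}]' 45;python3 -m crank '[{"delta_rot":[0,0,0],"xyz":[0,0,-0.01],"fingers":1},{"delta_rot":[0,0,0],"xyz":[0,0,-0.05],"fingers":1},{"delta_rot":[0,0,0],"xyz":[0,0,-0.1],"fingers":1},{"delta_rot":[0,0,0],"xyz":[0,0,-0.15],"fingers":1},{"delta_rot":[0,0,0],"xyz":[0,0,-0.18],"fingers":1},{"delta_rot":[0,0,0],"xyz":[0,0,-0.18],"fingers":1}]' ; python3 -c "
from h import *
o=st();print(o['q'].round(2));go([.5336,-.002,.165],185.5);go([.49,.02,.165],185.5)"
```

```text
t: 32.4
eef_pos: [0.5662, 0.3424, -0.0103]
tool_rot: [0.001, 0.015, 1.0, 0.001]
contact_force: [0.5, -0.4, 1.1]
gripper_width: 0.498
grasp_force: 0.0
t: 32.9
eef_pos: [0.5662, 0.343, -0.0096]
tool_rot: [0.001, 0.015, 1.0, 0.001]
contact_force: [-0.6, -1.5, 6.2]
gripper_width: 0.236
grasp_force: 44.2
t: 33.5
eef_pos: [0.5671, 0.3446, 0.1748]
tool_rot: [0.004, 0.015, 1.0, 0.003]
contact_force: [-0.3, -0.6, -1.3]
gripper_width: 0.236
grasp_force: 44.3
t 33.5 pos [0.5671, 0.3446, 0.1748] toolx [-1.0, 0.03, -0.007] z [0.007, 0.005, -1.0] F [-0.3, -0.6, -1.3] w 0.236 g 44.3
[ 0.01  0.66 -0.99  1.56  0.58  1.23  0.46]
xyz [0.0232, -0.3475, 0.0078] rot [[0.3, 0.4, -7.2]] q [0.01, 0.66, -0.99, 1.56, 0.58, 1.23, 0.46]
xyz [0.0674, -0.3268, 0.0076] rot [[0.3, 0.4, -7.2]] q [0.01, 0.66, -0.99, 1.56, 0.58, 1.23, 0.46]
```

```bash
python3 -m crank '[{"delta_rot":[0,0,-7],"xyz":[0.067,-0.1,0.005],"fingers":1},{"delta_rot":[0,0,-7],"xyz":[0.067,-0.327,0.005],"fingers":1},{"delta_rot":[0,0,-7],"xyz":[0.067,-0.327,0.005],"fingers":1},{"delta_rot":[0,0,-7],"xyz":[0.067,-0.327,0.005],"fingers":1},{"delta_rot":[0,0,-7],"xyz":[0.067,-0.327,0.005],"fingers":1},{"delta_rot":[0,0,-7],"xyz":[0.067,-0.327,0.005],"fingers":1},{"delta_rot":[0,0,-7],"xyz":[0.067,-0.327,0.005],"fingers":1},{"delta_rot":[0,0,-7],"xyz":[0.022,-0.347,0.005],"fingers":1},{"delta_rot":[0,0,-7],"xyz":[0.022,-0.347,0.005],"fingers":1},{"delta_rot":[0,0,-7],"xyz":[0.022,-0.347,0.005],"fingers":1}]' ; python3 -c "
from h import *
viewer.read_camera('wrist')
for d in cut_out('wrist','scoop_a')[:4]:
  rr,cc=np.nonzero(d['pixels']);print(d['score'],d['pixel'],cc.min(),cc.max(),rr.min(),rr.max())
o=st();print(o['q'].round(2));go([.536,-.002,.014],185.5)"
```

```text
t: 34.5
eef_pos: [0.5329, -0.0049, 0.1628]
tool_rot: [-0.001, -0.045, 0.999, 0.001]
contact_force: [-0.8, 1.4, -0.8]
gripper_width: 0.233
grasp_force: 44.5
0.92 [474.6, 341.3] 445 499 327 367
0.86 [146.9, 218.4] 109 192 129 269
0.57 [285.9, 256.5] 255 316 148 360
t 34.6 pos [0.5322, -0.0031, 0.1633] toolx [-0.996, -0.094, 0.001] z [-0.001, 0.0, -1.0] F [-0.4, 0.4, 0.1] w 0.234 g 44.5
[ 0.75  0.5  -1.12  1.87  0.51  1.09  1.1 ]
xyz [-0.004, 0.0007, 0.1493] rot [[0.0, -0.0, -0.1]] q [0.75, 0.5, -1.12, 1.87, 0.51, 1.09, 1.1]
```

```bash
python3 -m crank '[{"delta_rot":[0,0,0],"xyz":[-0.004,0.001,0.04],"fingers":1},{"delta_rot":[0,0,0],"xyz":[-0.004,0.001,0.08],"fingers":1},{"delta_rot":[0,0,0],"xyz":[-0.004,0.001,0.11],"fingers":1},{"delta_rot":[0,0,0],"xyz":[-0.004,0.001,0.13],"fingers":1},{"delta_rot":[0,0,0],"xyz":[-0.004,0.001,0.14],"fingers":1},{"delta_rot":[0,0,0],"xyz":[-0.004,0.001,0.145],"fingers":1},{"delta_rot":[0,0,0],"xyz":[-0.004,0.001,0.148],"fingers":1},{"delta_rot":[0,0,0],"xyz":[-0.004,0.001,0.148],"fingers":1}]'; python3 -m crank '[{"delta_rot":[0,0,0],"xyz":[0,0,0.001],"fingers":0.3},{"delta_rot":[0,0,0],"xyz":[0,0,0.001],"fingers":0.2},{"delta_rot":[0,0,0],"xyz":[0,0,0],"fingers":0.2},{"delta_rot":[0,0,0],"xyz":[0,0,-0.03],"fingers":0.2},{"delta_rot":[0,0,0],"xyz":[0,0,-0.08],"fingers":0.2},{"delta_rot":[0,0,0],"xyz":[0,0,-0.13],"fingers":0.2},{"delta_rot":[0,0,0],"xyz":[0,0,-0.18],"fingers":0.2},{"delta_rot":[0,0,0],"xyz":[0,0,-0.2],"fingers":0.2},{"delta_rot":[0,0,0],"xyz":[0,0,-0.2],"fingers":0.2}]';  python3 -c "
from h import *
o=st();c,s=scoops('wrist',.055);inbox(s)
print('top');scoops('top')
go([.395,.313,.215],197); print(o['q'].round(2))"
```

```text
t: 35.4
eef_pos: [0.5374, -0.0025, 0.0162]
tool_rot: [0.001, -0.046, 0.999, -0.0]
contact_force: [-0.6, 0.4, -1.3]
gripper_width: 0.234
grasp_force: 44.5
t: 36.3
eef_pos: [0.5391, -0.0021, 0.2194]
tool_rot: [0.003, -0.046, 0.999, -0.0]
contact_force: [-0.6, -0.2, 0.3]
gripper_width: 0.403
grasp_force: 0.0
t 36.3 pos [0.5391, -0.0021, 0.2194] toolx [-0.996, -0.092, -0.007] z [0.007, -0.001, -1.0] F [-0.6, -0.2, 0.3] w 0.403 g 0.0
{'score': 0.95, 'sat': 0.09, 'px': [220.0, 192.0], 'end': [0.4858, -0.0808], 'mid': [0.5171, -0.0782], 'yaw': 4.7, 'L': 0.131, 'W': 0.053, 'edge': False}
{'score': 0.78, 'sat': 0.09, 'px': [283.0, 193.0], 'end': [0.4811, -0.0096], 'mid': [0.5125, -0.0061], 'yaw': 5.7, 'L': 0.132, 'W': 0.055, 'edge': False}
{'score': 0.66, 'sat': 0.09, 'px': [166.0, 196.0], 'end': [0.4938, -0.1533], 'mid': [0.5251, -0.1487], 'yaw': 7.4, 'L': 0.136, 'W': 0.065, 'edge': False}
box end [-0.074 -0.038] -0.8
box end [-0.072  0.033] 0.2
box end [-0.073 -0.111] 1.9
top
{'score': 0.87, 'sat': 0.57, 'px': [153.0, 281.0], 'end': [0.3138, 0.467], 'mid': [0.3103, 0.5022], 'yaw': 95.4, 'L': 0.134, 'W': 0.059, 'edge': False}
{'score': 0.85, 'sat': 0.56, 'px': [220.0, 161.0], 'end': [0.871, 0.2579], 'mid': [0.8363, 0.2552], 'yaw': 178.9, 'L': 0.154, 'W': 0.054, 'edge': False}
{'score': 0.73, 'sat': 0.11, 'px': [294.0, 210.0], 'end': [0.4814, -0.0109], 'mid': [0.5135, -0.0077], 'yaw': 5.3, 'L': 0.099, 'W': 0.055, 'edge': False}
{'score': 0.72, 'sat': 0.45, 'px': [108.0, 258.0], 'end': [0.4066, 0.6275], 'mid': [0.4094, 0.6634], 'yaw': 87.3, 'L': 0.13, 'W': 0.059, 'edge': False}
{'score': 0.7, 'sat': 0.1, 'px': [210.0, 244.0], 'end': [0.3381, 0.2976], 'mid': [0.3689, 0.3081], 'yaw': 17.8, 'L': 0.142, 'W': 0.056, 'edge': False}
xyz [0.1112, 0.3278, -0.0006] rot [[0.0, -0.1, -11.7]] q [0.79, 0.46, -1.16, 1.81, 0.45, 1.18, 1.15]
[ 0.79  0.45 -1.16  1.8   0.45  1.18  1.15]
```

```bash
python3 -m crank '[{"delta_rot":[0,0,-11.7],"xyz":[0.11,0.327,0.02],"fingers":0},{"delta_rot":[0,0,-11.7],"xyz":[0.11,0.327,0.02],"fingers":0},{"delta_rot":[0,0,-11.7],"xyz":[0.11,0.327,0.02],"fingers":0},{"delta_rot":[0,0,-11.7],"xyz":[0.11,0.327,0.02],"fingers":0},{"delta_rot":[0,0,-11.7],"xyz":[0.11,0.327,0.02],"fingers":0},{"delta_rot":[0,0,-11.7],"xyz":[0.11,0.327,0.02],"fingers":0},{"delta_rot":[0,0,-11.7],"xyz":[0.11,0.327,0.02],"fingers":0},{"delta_rot":[0,0,-11.7],"xyz":[0.11,0.327,0.02],"fingers":0},{"delta_rot":[0,0,-11.7],"xyz":[0.11,0.327,0.02],"fingers":0},{"delta_rot":[0,0,-11.7],"xyz":[0.11,0.327,0.02],"fingers":0}]';  python3 -c "
from h import *
c,s=scoops('wrist',.035);o=st();print(o['q'].round(2))
for i in s:
  a=np.radians(i['yaw']);t=np.array(i['end'])+.055*np.array([np.cos(a),np.sin(a)]); print(t.round(4)); go([*t,-.013],i['yaw'])"
```

```text
t: 37.5
eef_pos: [0.3975, 0.3112, 0.1945]
tool_rot: [-0.001, -0.147, 0.989, -0.001]
contact_force: [-0.0, 0.3, 0.1]
gripper_width: 0.499
grasp_force: 0.0
{'score': 0.85, 'sat': 0.96, 'px': [171.0, 391.0], 'end': [0.7004, 0.2483], 'mid': [0.7361, 0.2473], 'yaw': -0.1, 'L': 0.106, 'W': 0.031, 'edge': False}
{'score': 0.71, 'sat': 0.84, 'px': [507.0, 157.0], 'end': [0.3137, 0.462], 'mid': [0.3125, 0.5006], 'yaw': 91.7, 'L': 0.125, 'W': 0.056, 'edge': True}
{'score': 0.6, 'sat': 0.08, 'px': [287.0, 198.0], 'end': [0.3409, 0.2984], 'mid': [0.3708, 0.3073], 'yaw': 16.9, 'L': 0.132, 'W': 0.053, 'edge': False}
t 37.6 pos [0.3981, 0.3109, 0.1948] toolx [-0.957, -0.289, 0.001] z [-0.001, -0.001, -1.0] F [-0.1, 0.2, 0.3] w 0.503 g 0.0
[ 0.18  0.44 -1.21  1.89  0.46  1.13  0.66]
[0.7554 0.2482]
xyz [-0.3241, -0.1632, 0.2076] rot [[-0.1, -0.1, 16.9]] q [0.18, 0.44, -1.21, 1.89, 0.46, 1.13, 0.66]
[0.3121 0.517 ]
xyz [0.0225, 0.2223, 0.2077] rot [[0.0, -0.1, -74.9]] q [0.18, 0.44, -1.21, 1.89, 0.46, 1.13, 0.66]
[0.3935 0.3144]
xyz [0.0031, 0.0048, 0.2078] rot [[-0.0, -0.1, -0.1]] q [0.18, 0.44, -1.21, 1.89, 0.46, 1.13, 0.66]
```

```bash
python3 -m crank '[{"delta_rot":[0,0,0],"xyz":[0.003,0.005,0.05],"fingers":0},{"delta_rot":[0,0,0],"xyz":[0.003,0.005,0.1],"fingers":0},{"delta_rot":[0,0,0],"xyz":[0.003,0.005,0.15],"fingers":0},{"delta_rot":[0,0,0],"xyz":[0.003,0.005,0.18],"fingers":0},{"delta_rot":[0,0,0],"xyz":[0.003,0.005,0.2],"fingers":0},{"delta_rot":[0,0,0],"xyz":[0.003,0.005,0.207],"fingers":0},{"delta_rot":[0,0,0],"xyz":[0.003,0.005,0.208],"fingers":0},{"delta_rot":[0,0,0],"xyz":[0.003,0.005,0.208],"fingers":0}]';  python3 -m crank '[{"delta_rot":[0,0,0],"xyz":[0,0,0],"fingers":1},{"delta_rot":[0,0,0],"xyz":[0,0,0],"fingers":1},{"delta_rot":[0,0,0],"xyz":[0,0,0],"fingers":1},{"delta_rot":[0,0,0],"xyz":[0,0,0],"fingers":1},{"delta_rot":[0,0,0],"xyz":[0,0,0],"fingers":1}]' 45;python3 -m crank '[{"delta_rot":[0,0,0],"xyz":[0,0,-0.01],"fingers":1},{"delta_rot":[0,0,0],"xyz":[0,0,-0.05],"fingers":1},{"delta_rot":[0,0,0],"xyz":[0,0,-0.1],"fingers":1},{"delta_rot":[0,0,0],"xyz":[0,0,-0.15],"fingers":1},{"delta_rot":[0,0,0],"xyz":[0,0,-0.18],"fingers":1},{"delta_rot":[0,0,0],"xyz":[0,0,-0.18],"fingers":1}]' ; python3 -c "
from h import *
o=st();print(o['q'].round(2));go([.5267,.0697,.165],185.5);go([.48,.09,.165],185.5)"
```

```text
t: 38.4
eef_pos: [0.3937, 0.3167, -0.0117]
tool_rot: [0.001, -0.147, 0.989, 0.0]
contact_force: [0.1, 0.1, 0.8]
gripper_width: 0.497
grasp_force: 0.0
t: 38.9
eef_pos: [0.3936, 0.3168, -0.0113]
tool_rot: [0.001, -0.147, 0.989, -0.0]
contact_force: [-1.5, -1.7, 5.7]
gripper_width: 0.238
grasp_force: 43.7
t: 39.5
eef_pos: [0.3944, 0.3191, 0.1724]
tool_rot: [0.004, -0.148, 0.989, 0.002]
contact_force: [0.3, 1.4, -2.1]
gripper_width: 0.236
grasp_force: 44.5
t 39.5 pos [0.3944, 0.3191, 0.1724] toolx [-0.956, -0.292, -0.008] z [0.007, 0.005, -1.0] F [0.3, 1.4, -2.1] w 0.236 g 44.5
[ 0.14  0.46 -1.18  1.92  0.49  1.08  0.62]
xyz [-0.0535, -0.2772, 0.0072] rot [[0.2, 0.4, 11.5]] q [0.14, 0.46, -1.18, 1.92, 0.49, 1.08, 0.62]
xyz [-0.0148, -0.2441, 0.007] rot [[0.2, 0.4, 11.5]] q [0.14, 0.46, -1.18, 1.92, 0.49, 1.08, 0.62]
```

```bash
python3 -m crank '[{"delta_rot":[0,0,11.5],"xyz":[-0.015,-0.244,0.005],"fingers":1},{"delta_rot":[0,0,11.5],"xyz":[-0.015,-0.244,0.005],"fingers":1},{"delta_rot":[0,0,11.5],"xyz":[-0.015,-0.244,0.005],"fingers":1},{"delta_rot":[0,0,11.5],"xyz":[-0.015,-0.244,0.005],"fingers":1},{"delta_rot":[0,0,11.5],"xyz":[-0.015,-0.244,0.005],"fingers":1},{"delta_rot":[0,0,11.5],"xyz":[-0.015,-0.244,0.005],"fingers":1},{"delta_rot":[0,0,11.5],"xyz":[-0.053,-0.277,0.005],"fingers":1},{"delta_rot":[0,0,11.5],"xyz":[-0.053,-0.277,0.005],"fingers":1},{"delta_rot":[0,0,11.5],"xyz":[-0.053,-0.277,0.005],"fingers":1}]' ; python3 -c "
from h import *
viewer.read_camera('wrist')
for d in cut_out('wrist','scoop_a')[:4]:
  rr,cc=np.nonzero(d['pixels']);print(d['score'],d['pixel'],cc.min(),cc.max(),rr.min(),rr.max())
o=st();print(o['q'].round(2));go([.5267,.0697,.014],185.5)"
```

```text
t: 40.4
eef_pos: [0.5243, 0.067, 0.1617]
tool_rot: [-0.001, -0.047, 0.999, 0.001]
contact_force: [-0.2, 0.4, -1.1]
gripper_width: 0.241
grasp_force: 44.6
0.87 [211.6, 219.8] 180 249 132 268
0.83 [69.2, 221.0] 31 122 131 271
0.77 [397.1, 400.4] 386 415 349 417
0.72 [139.0, 213.6] 108 182 129 264
t 40.5 pos [0.5233, 0.068, 0.1621] toolx [-0.995, -0.097, 0.001] z [-0.001, 0.0, -1.0] F [-0.7, 0.3, -0.5] w 0.236 g 44.6
[ 0.61  0.49 -1.1   1.88  0.49  1.08  0.98]
xyz [-0.0037, 0.0013, 0.1481] rot [[0.0, -0.1, 0.1]] q [0.61, 0.49, -1.1, 1.88, 0.49, 1.08, 0.98]
```

```bash
python3 -m crank '[{"delta_rot":[0,0,0],"xyz":[-0.003,0.001,0.04],"fingers":1},{"delta_rot":[0,0,0],"xyz":[-0.003,0.001,0.08],"fingers":1},{"delta_rot":[0,0,0],"xyz":[-0.003,0.001,0.11],"fingers":1},{"delta_rot":[0,0,0],"xyz":[-0.003,0.001,0.13],"fingers":1},{"delta_rot":[0,0,0],"xyz":[-0.003,0.001,0.14],"fingers":1},{"delta_rot":[0,0,0],"xyz":[-0.003,0.001,0.145],"fingers":1},{"delta_rot":[0,0,0],"xyz":[-0.003,0.001,0.147],"fingers":1},{"delta_rot":[0,0,0],"xyz":[-0.003,0.001,0.147],"fingers":1}]'; python3 -m crank '[{"delta_rot":[0,0,0],"xyz":[0,0,0.001],"fingers":0.3},{"delta_rot":[0,0,0],"xyz":[0,0,0.001],"fingers":0.2},{"delta_rot":[0,0,0],"xyz":[0,0,0],"fingers":0.2},{"delta_rot":[0,0,0],"xyz":[0,0,-0.03],"fingers":0.2},{"delta_rot":[0,0,0],"xyz":[0,0,-0.08],"fingers":0.2},{"delta_rot":[0,0,0],"xyz":[0,0,-0.13],"fingers":0.2},{"delta_rot":[0,0,0],"xyz":[0,0,-0.18],"fingers":0.2},{"delta_rot":[0,0,0],"xyz":[0,0,-0.2],"fingers":0.2},{"delta_rot":[0,0,0],"xyz":[0,0,-0.2],"fingers":0.2}]';  python3 -c "
from h import *
o=st();c,s=scoops('wrist',.055);inbox(s); save(c,'w20.png')
print('top');scoops('top')
print(o['q'].round(2))
w=viewer.read_camera('side');np.save('s20.npy',w,allow_pickle=True)"
```

```text
t: 41.3
eef_pos: [0.5279, 0.0687, 0.0163]
tool_rot: [0.001, -0.048, 0.999, 0.0]
contact_force: [-0.4, -0.7, -1.2]
gripper_width: 0.235
grasp_force: 44.6
t: 42.2
eef_pos: [0.5295, 0.0694, 0.2193]
tool_rot: [0.003, -0.048, 0.999, -0.0]
contact_force: [1.3, 0.1, -0.5]
gripper_width: 0.4
grasp_force: 0.0
t 42.2 pos [0.5295, 0.0694, 0.2193] toolx [-0.995, -0.095, -0.007] z [0.007, 0.0, -1.0] F [1.3, 0.1, -0.5] w 0.4 g 0.0
{'score': 0.96, 'sat': 0.09, 'px': [161.0, 194.0], 'end': [0.486, -0.0823], 'mid': [0.5175, -0.0793], 'yaw': 4.6, 'L': 0.132, 'W': 0.058, 'edge': False}
{'score': 0.82, 'sat': 0.09, 'px': [222.0, 195.0], 'end': [0.4817, -0.0105], 'mid': [0.513, -0.0072], 'yaw': 5.6, 'L': 0.131, 'W': 0.058, 'edge': False}
{'score': 0.7, 'sat': 0.08, 'px': [284.0, 197.0], 'end': [0.4735, 0.0634], 'mid': [0.5051, 0.0655], 'yaw': 5.4, 'L': 0.134, 'W': 0.054, 'edge': False}
{'score': 0.68, 'sat': 0.96, 'px': [384.0, 372.0], 'end': [0.8487, 0.2452], 'mid': [0.8224, 0.2416], 'yaw': -167.7, 'L': 0.166, 'W': 0.018, 'edge': False}
{'score': 0.64, 'sat': 0.09, 'px': [104.0, 198.0], 'end': [0.4943, 
[... 364 characters left out ...]
-0.073 -0.112] 2.4
box end [ 0.361 -0.327] 149.6
top
{'score': 0.95, 'sat': 0.64, 'px': [149.0, 282.0], 'end': [0.3139, 0.4688], 'mid': [0.31, 0.5013], 'yaw': 92.0, 'L': 0.133, 'W': 0.052, 'edge': False}
{'score': 0.62, 'sat': 0.11, 'px': [319.0, 194.0], 'end': [0.5499, -0.149], 'mid': [0.5859, -0.141], 'yaw': 12.7, 'L': 0.09, 'W': 0.056, 'edge': False}
{'score': 0.59, 'sat': 0.12, 'px': [272.0, 212.0], 'end': [0.4782, 0.0638], 'mid': [0.5121, 0.0672], 'yaw': 6.3, 'L': 0.09, 'W': 0.04, 'edge': False}
{'score': 0.55, 'sat': 0.5, 'px': [108.0, 261.0], 'end': [0.4075, 0.6267], 'mid': [0.4098, 0.661], 'yaw': 85.6, 'L': 0.131, 'W': 0.058, 'edge': False}
[ 0.65  0.43 -1.14  1.81  0.43  1.17  1.04]
```

All four scoops lie side by side on the rack, with handle ends at box x≈-73 mm and y of -112, -39, +33 and +107. Next I'll work out the cover's present angle from the side picture.

```bash
python3 - <<'E'
from h import *
c=np.load("s9.npy",allow_pickle=True).item()
y=np.radians(5.5);ex=np.array([np.cos(y),np.sin(y),0]);h=np.array([.556,-.036,.084])+.093*ex
for a in range(75,106,5):
    t=np.radians(a); p=h+.23*(-np.cos(t)*ex+np.sin(t)*np.array([0,0,1])); print(a,p.round(3),proj(c,p).round(1))
# dark pixels of handle in the current side image near there
w=np.load("s20.npy",allow_pickle=True).item()
save(w,"s20.png",(200,60,400,200),2.4)
a=cv2.imread("pics/s20.png");b=cv2.imread("pics/w20.png");cv2.imwrite("pics/m20.png",np.hstack([cv2.resize(a,(440,308)),cv2.resize(b,(360,308))]))
o=telemetry.get_obs();print(o["eef_pos"])
E
```

```text
75 [ 0.589 -0.033  0.306] [301.7 137.2]
80 [ 0.609 -0.031  0.311] [295.8 134.8]
85 [ 0.629 -0.029  0.313] [289.9 132.9]
90 [ 0.649 -0.027  0.314] [283.9 131.5]
95 [ 0.669 -0.025  0.313] [278.  130.6]
100 [ 0.688 -0.023  0.311] [272.2 130.2]
105 [ 0.708 -0.021  0.306] [266.5 130.3]
[0.52645327 0.06800991 0.21409361]
```

```bash
python3 -m crank '[{"delta_rot":[0,0,0],"xyz":[0.02,0,-0.05],"fingers":0},{"delta_rot":[0,0,8],"xyz":[0.03,0,-0.1],"fingers":0},{"delta_rot":[0,0,16],"xyz":[0.03,-0.03,-0.15],"fingers":0},{"delta_rot":[0,0,24],"xyz":[0,-0.06,-0.16],"fingers":0},{"delta_rot":[0,0,32],"xyz":[0,-0.09,-0.16],"fingers":0},{"delta_rot":[0,0,40],"xyz":[0,-0.1,-0.16],"fingers":0},{"delta_rot":[0,0,48],"xyz":[0,-0.1,-0.16],"fingers":0},{"delta_rot":[0,0,56],"xyz":[0,-0.1,-0.16],"fingers":0},{"delta_rot":[0,0,64],"xyz":[0,-0.1,-0.16],"fingers":0},{"delta_rot":[0,0,72],"xyz":[0,-0.1,-0.16],"fingers":0}]'; python3 -c "
from h import *
o=st();print(o['q'].round(2));go([.66,-.024,.37],95.5)"
```

```text
t: 43.45
eef_pos: [0.5365, -0.0312, 0.3741]
tool_rot: [-0.001, 0.551, 0.835, -0.0]
contact_force: [-0.2, -0.0, -1.1]
gripper_width: 0.502
grasp_force: 0.0
t 43.45 pos [0.5365, -0.0312, 0.3741] toolx [-0.393, 0.919, 0.001] z [-0.002, 0.0, -1.0] F [-0.2, -0.0, -1.1] w 0.502 g 0.0
[ 0.73  0.24 -0.95  1.57  0.2   1.43  0.17]
xyz [-0.042, 0.1164, 0.0038] rot [[-0.1, -0.1, 17.7]] q [0.73, 0.24, -0.95, 1.57, 0.2, 1.43, 0.17]
```

```bash
python3 -m crank '[{"delta_rot":[0,0,17.7],"xyz":[-0.048,0.132,0],"fingers":0},{"delta_rot":[0,0,17.7],"xyz":[-0.048,0.132,0],"fingers":0},{"delta_rot":[0,0,17.7],"xyz":[-0.048,0.132,0],"fingers":0},{"delta_rot":[0,0,17.7],"xyz":[-0.048,0.132,0],"fingers":0},{"delta_rot":[0,0,17.7],"xyz":[-0.048,0.132,0],"fingers":0}]'; python3 -c "
from h import *
c=viewer.read_camera('wrist');np.save('w21.npy',c,allow_pickle=True);save(c,'w21.png');o=st();print(o['q'].round(2));go([.677,-.024,.258],95.5)
print('proj bar ends a=93,97,101')
y=np.radians(5.5);ex=np.array([np.cos(y),np.sin(y),0]);ey=np.array([-np.sin(y),np.cos(y),0]);h=np.array([.556,-.036,.084])+.093*ex
for a in (93,97,101):
    t=np.radians(a); p=h+.23*(-np.cos(t)*ex+np.sin(t)*np.array([0,0,1])); print(proj(c,np.array([p-.05*ey,p,p+.05*ey])).round(0).tolist())
"

```

```text
t: 43.95
eef_pos: [0.6772, -0.0218, 0.3729]
tool_rot: [-0.002, 0.67, 0.742, -0.001]
contact_force: [0.1, 0.6, -0.6]
gripper_width: 0.499
grasp_force: 0.0
t 44.0 pos [0.6766, -0.0219, 0.3741] toolx [-0.102, 0.995, 0.001] z [-0.002, 0.001, -1.0] F [0.1, -0.4, 0.0] w 0.502 g 0.0
[ 0.46  0.5  -0.84  1.24  0.37  1.55 -0.22]
xyz [-0.0022, 0.0004, 0.1161] rot [[-0.1, -0.0, 0.4]] q [0.46, 0.5, -0.84, 1.24, 0.37, 1.55, -0.22]
proj bar ends a=93,97,101
[[265.0, 260.0], [264.0, 206.0], [263.0, 145.0]]
[[283.0, 260.0], [283.0, 206.0], [284.0, 145.0]]
[[301.0, 259.0], [302.0, 205.0], [304.0, 145.0]]
```

View pics/w21.png

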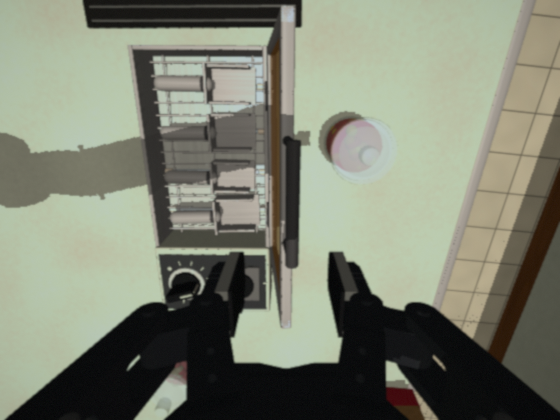

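All four scoops lie in the chamber. The bar stands at column 292 (about 99°), just behind the gripper's centre line. I'll grip it deeper this time.

```bash
python3 -m crank '[{"delta_rot":[0,0,0.4],"xyz":[-0.002,0.006,0.04],"fingers":0},{"delta_rot":[0,0,0.4],"xyz":[-0.002,0.006,0.08],"fingers":0},{"delta_rot":[0,0,0.4],"xyz":[-0.002,0.006,0.1],"fingers":0},{"delta_rot":[0,0,0.4],"xyz":[-0.002,0.006,0.11],"fingers":0},{"delta_rot":[0,0,0.4],"xyz":[-0.002,0.006,0.116],"fingers":0},{"delta_rot":[0,0,0.4],"xyz":[-0.002,0.006,0.116],"fingers":0}]'; python3 -m crank '[{"delta_rot":[0,0,0],"xyz":[0,0,0],"fingers":1},{"delta_rot":[0,0,0],"xyz":[0,0,0],"fingers":1},{"delta_rot":[0,0,0],"xyz":[0,0,0],"fingers":1},{"delta_rot":[0,0,0],"xyz":[0,0,0],"fingers":1},{"delta_rot":[0,0,0],"xyz":[0,0,0],"fingers":1}]' 25; python3 -c "
from h import *
o=st();print(o['q'].round(2))"
```

```text
t: 44.6
eef_pos: [0.6831, -0.0241, 0.2602]
tool_rot: [0.0, 0.673, 0.74, 0.0]
contact_force: [0.1, 0.4, 0.5]
gripper_width: 0.5
grasp_force: 0.0
t: 45.1
eef_pos: [0.6838, -0.0237, 0.2609]
tool_rot: [0.001, 0.673, 0.74, 0.001]
contact_force: [-2.5, 0.0, 5.3]
gripper_width: 0.124
grasp_force: 24.6
t 45.1 pos [0.6838, -0.0237, 0.2609] toolx [-0.094, 0.996, -0.0] z [0.002, -0.0, -1.0] F [-2.5, 0.0, 5.3] w 0.124 g 24.6
[ 0.47  0.57 -0.82  1.41  0.41  1.35 -0.27]
```

```bash
python3 -m crank '[{"delta_rot":[0,0,0],"xyz":[0,-0.019,-0.002],"fingers":1},{"delta_rot":[0,0,0],"xyz":[0,-0.035,-0.003],"fingers":1},{"delta_rot":[0,0,0],"xyz":[0,-0.056,-0.002],"fingers":1},{"delta_rot":[0,0,0],"xyz":[0,-0.076,0.001],"fingers":1},{"delta_rot":[0,0,0],"xyz":[0,-0.095,0.005],"fingers":1},{"delta_rot":[0,0,0],"xyz":[0,-0.114,0.011],"fingers":1},{"delta_rot":[0,0,0],"xyz":[0,-0.133,0.019],"fingers":1},{"delta_rot":[0,0,0],"xyz":[0,-0.151,0.028],"fingers":1},{"delta_rot":[0,0,0],"xyz":[0,-0.168,0.039],"fingers":1},{"delta_rot":[0,0,0],"xyz":[0,-0.184,0.051],"fingers":1}]'; python3 -c "
from h import *
o=st();print(o['q'].round(2)); c=[.6838,-.0237,.2609]; d=rot(o['tool_rot']).inv().apply(o['eef_pos']-c); print(d)"
```

```text
t: 46.1
eef_pos: [0.501, -0.0412, 0.2093]
tool_rot: [0.002, 0.673, 0.74, 0.001]
contact_force: [3.4, -0.3, -0.5]
gripper_width: 0.128
grasp_force: 25.3
t 46.1 pos [0.501, -0.0412, 0.2093] toolx [-0.094, 0.996, -0.001] z [0.004, -0.0, -1.0] F [3.4, -0.3, -0.5] w 0.128 g 25.3
[ 0.74  0.29 -0.91  1.9   0.26  1.08 -0.19]
[-0.00026331 -0.18381616  0.05091763]
```

```bash
python3 -m crank '[{"delta_rot":[0,0,0],"xyz":[0,-0.015,0.014],"fingers":1},{"delta_rot":[0,0,0],"xyz":[0,-0.028,0.029],"fingers":1},{"delta_rot":[0,0,0],"xyz":[0,-0.041,0.045],"fingers":1},{"delta_rot":[0,0,0],"xyz":[0,-0.052,0.062],"fingers":1},{"delta_rot":[0,0,0],"xyz":[0,-0.061,0.08],"fingers":1},{"delta_rot":[0,0,0],"xyz":[0,-0.069,0.098],"fingers":1},{"delta_rot":[0,0,0],"xyz":[0,-0.075,0.117],"fingers":1},{"delta_rot":[0,0,0],"xyz":[0,-0.079,0.137],"fingers":1},{"delta_rot":[0,0,0],"xyz":[0,-0.082,0.157],"fingers":1},{"delta_rot":[0,0,0],"xyz":[0,-0.082,0.165],"fingers":1}]';python3 -c "
from h import *
o=st();print(o['q'].round(2)); c=[.6838,-.0237,.2609]; d=rot(o['tool_rot']).inv().apply(o['eef_pos']-c); print(d)"
```

```text
t: 47.1
eef_pos: [0.4199, -0.0489, 0.043]
tool_rot: [0.001, 0.673, 0.74, 0.001]
contact_force: [1.9, -1.6, 1.5]
gripper_width: 0.127
grasp_force: 25.4
t 47.1 pos [0.4199, -0.0489, 0.043] toolx [-0.094, 0.996, 0.0] z [0.003, 0.001, -1.0] F [1.9, -1.6, 1.5] w 0.127 g 25.4
[ 0.66  0.41 -0.81  2.22  0.47  0.68 -0.38]
[-0.00031042 -0.26564337  0.21722538]
```

```bash
for i in 1 2 3; do python3 -m crank '[{"delta_rot":[0,0,0],"xyz":[0,0,0.003],"fingers":1},{"delta_rot":[0,0,0],"xyz":[0,0,0.003],"fingers":1}]' | grep -E "eef|contact|width"; done
```

```text
eef_pos: [0.4197, -0.0489, 0.0408]
contact_force: [6.4, -0.6, -3.3]
gripper_width: 0.123
eef_pos: [0.4198, -0.049, 0.0393]
contact_force: [-1.9, -2.5, 19.3]
gripper_width: 0.127
eef_pos: [0.4198, -0.049, 0.037]
contact_force: [-5.5, -0.8, 30.9]
gripper_width: 0.129
```

```bash
python3 -m crank '[{"delta_rot":[0,0,0],"xyz":[0,0,-0.004],"fingers":0.3},{"delta_rot":[0,0,0],"xyz":[0,0,-0.004],"fingers":0.3},{"delta_rot":[0,0,0],"xyz":[0,0,-0.004],"fingers":0.3},{"delta_rot":[0,0,0],"xyz":[0,0,-0.03],"fingers":0.3},{"delta_rot":[0,0,0],"xyz":[0,0,-0.06],"fingers":0.3},{"delta_rot":[0,0,0],"xyz":[0,0,-0.06],"fingers":1},{"delta_rot":[0,0,0],"xyz":[0,0,-0.06],"fingers":1},{"delta_rot":[0,0,0],"xyz":[0,0,-0.06],"fingers":1},{"delta_rot":[0,0,0],"xyz":[0,0,-0.04],"fingers":1},{"delta_rot":[0,0,0],"xyz":[0,0,-0.035],"fingers":1}]' | grep -E "eef|contact|width"; for i in 1 2 3 4; do python3 -m crank '[{"delta_rot":[0,0,0],"xyz":[0,0,0.003],"fingers":1},{"delta_rot":[0,0,0],"xyz":[0,0,0.003],"fingers":1}]' | grep -E "eef|contact|width"; done
```

```text
eef_pos: [0.4165, -0.0488, 0.0674]
contact_force: [-0.5, 0.2, 0.0]
gripper_width: -0.004
eef_pos: [0.418, -0.0486, 0.066]
contact_force: [-0.7, -0.0, -0.5]
gripper_width: 0.002
eef_pos: [0.4186, -0.0489, 0.0636]
contact_force: [-0.5, 0.1, -0.1]
gripper_width: -0.002
eef_pos: [0.4184, -0.049, 0.0604]
contact_force: [-0.1, -0.2, 0.3]
gripper_width: 0.002
eef_pos: [0.4183, -0.0489, 0.0572]
contact_force: [-0.6, -0.8, -0.5]
gripper_width: 0.003
```

```bash
for i in 1 2 3 4; do python3 -m crank '[{"delta_rot":[0,0,0],"xyz":[0,0,0.002],"fingers":1},{"delta_rot":[0,0,0],"xyz":[0,0,0.002],"fingers":1}]' | grep -E "eef|contact|width"; done
```

```text
eef_pos: [0.4187, -0.0489, 0.0564]
contact_force: [-4.9, -0.2, 14.8]
gripper_width: 0.004
eef_pos: [0.4188, -0.049, 0.0559]
contact_force: [-13.2, -0.2, 43.7]
gripper_width: 0.003
eef_pos: [0.419, -0.0491, 0.0555]
contact_force: [-22.9, -0.1, 72.3]
gripper_width: 0.001
eef_pos: [0.4191, -0.0492, 0.0551]
contact_force: [-32.1, -0.2, 101.4]
gripper_width: -0.002
```

Contact at 0.056 is hard and rising steeply, so the cover is fully shut. I'll retreat at once and hover over the dial.

```bash
python3 -m crank '[{"delta_rot":[0,0,0],"xyz":[0,0,-0.02],"fingers":1},{"delta_rot":[0,0,0],"xyz":[0,0,-0.07],"fingers":0},{"delta_rot":[0,0,0],"xyz":[0,0,-0.12],"fingers":0},{"delta_rot":[0,0,0],"xyz":[0,0,-0.16],"fingers":0},{"delta_rot":[0,0,0],"xyz":[0,0,-0.16],"fingers":0}]' | grep -E "eef|contact"; python3 -c "
from h import *
st();go([.53,-.2555,.20],20.5)"
```

```text
eef_pos: [0.4222, -0.0489, 0.2145]
contact_force: [0.3, 0.5, -0.2]
t 50.8 pos [0.4222, -0.0489, 0.2145] toolx [-0.093, 0.996, -0.004] z [0.009, -0.003, -1.0] F [0.3, 0.5, -0.2] w 0.497 g 0.0
xyz [-0.2158, 0.0879, 0.0161] rot [[0.6, -0.1, 74.9]] q [0.91, 0.11, -0.99, 2.05, 0.12, 1.03, -0.04]
```

```bash
python3 -m crank '[{"delta_rot":[0,0,8],"xyz":[-0.05,0.02,0],"fingers":0},{"delta_rot":[0,0,16],"xyz":[-0.1,0.04,0],"fingers":0},{"delta_rot":[0,0,24],"xyz":[-0.15,0.06,0],"fingers":0},{"delta_rot":[0,0,32],"xyz":[-0.2,0.08,0],"fingers":0},{"delta_rot":[0,0,40],"xyz":[-0.216,0.088,0],"fingers":0},{"delta_rot":[0,0,48],"xyz":[-0.216,0.088,0],"fingers":0},{"delta_rot":[0,0,56],"xyz":[-0.216,0.088,0],"fingers":0},{"delta_rot":[0,0,64],"xyz":[-0.216,0.088,0],"fingers":0},{"delta_rot":[0,0,72],"xyz":[-0.216,0.088,0],"fingers":0},{"delta_rot":[0,0,75],"xyz":[-0.216,0.088,0],"fingers":0}]' | grep -E "eef|contact"; cat >> h.py <<'E'
def pointer(name,cxy,rad=.021,zt=.134):
    """angle (deg, anticlockwise of box x) of the white pointer line and the dark bar, seen by the wrist camera"""
    c=viewer.read_camera("wrist"); save(c,name)
    g=cv2.cvtColor(c["img"],cv2.COLOR_RGB2GRAY).astype(int)
    y=np.radians(5.5);B=np.array([[np.cos(y),-np.sin(y)],[np.sin(y),np.cos(y)]]); P=[];G=[]
    u0,v0=proj(c,np.array([*cxy,zt]))
    for v in range(int(v0)-40,int(v0)+41):
        for u in range(int(u0)-40,int(u0)+41):
            if not(0<=u<560 and 0<=v<420): continue
            b=B.T@(at_z(c,(u,v),zt)[:2]-cxy)
            if np.hypot(*b)<rad: P.append(b);G.append(g[v,u])
    P=np.array(P);G=np.array(G); w=P[G>max(90,np.percentile(G,90))]
    print("px",(u0.round(),v0.round()),"G pct",np.percentile(G,[5,25,50,75,90,95,99]))
    mu=w.mean(0);W,V=np.linalg.eigh(np.cov((w-mu).T));a=V[:,1]; a=a*np.sign(a@mu)
    print("white n",len(w),"mean mm",(mu*1e3).round(1),"line dir",np.degrees(np.arctan2(a[1],a[0])).round(1),"sd mm",(np.sqrt(W)*1e3).round(1))
    return c
E
python3 -c "
from h import *
o=st();print(o['q'].round(2));c=pointer('w22.png',np.array([.53,-.2555]))
g=cv2.cvtColor(c['img'],cv2.COLOR_RGB2GRAY)
u,v=[int(x) for x in proj(c,[.53,-.2555,.134])]
for r in range(v-44,v+45,4): print(''.join('%4d'%g[r,k] for k in range(u-44,u+45,4)))
"
```

```text
eef_pos: [0.5259, -0.2554, 0.2083]
contact_force: [-0.0, -0.2, -0.8]
t 51.8 pos [0.5259, -0.2554, 0.2083] toolx [0.939, 0.344, -0.001] z [-0.002, 0.0, -1.0] F [-0.0, -0.2, -0.8] w 0.503 g 0.0
[ 0.8   0.37 -0.58  1.73  0.23  1.11 -1.07]
px (np.float64(286.0), np.float64(196.0)) G pct [ 13.   16.   17.   34.  101.5 119.  125. ]
white n 177 mean mm [-2.  -0.1] line dir 104.8 sd mm [10.6 12.4]
  41  41  41  43  78  82 164  94  83  84  83  82  84  83  83  83 186  84  82  81  82  82  81
  40  40  40  40  54  81  82  83  87 141 195 208 205 191 121  83  84  82  82  81  80  80  80
  41  41  41  41  41  43  65 157 216 218 216 215 216 218 219 212 114  80  80  80  79  80  78
  40  39 105  55  40  41 119 128 129  53  29  51  34  34 125 216 218 133  80  82 159 111  78
  41  40  40  82  42 113 133  80  20  19   5  79  38  24  44  37 202 218 104 107  81  78  76
  39  41  40  40  53 128  94  18  20  18  12  39  21  20  42  42  44 212 204  78  78  77  76
  38  39  39  41 107 127  23  20  19  18  16 108  44  13  17  37  41 124 218  98  77  75  75
  38  40  38  40 124 108  18  20  17  18  17 108  44  15
[... 731 characters left out ...]
5  17  13  36 116  57  47  35  56  67  68  67  68
 102  69  42  36  38  36  37  37  37  36  14  18  16  14  37  36 109  47  67  66  67  67  67
 121 119 124 124 109  73  45  37  38  36  22  17  19  26  37  35  48  66  66  68  67  66  97
 127 130 129 129 122 119 123 124 111  74  46  37  37  36  35  37  42  65  66  67  66  66 173
 129 129 129 128 127 127 128 129 124 137 130 128 116  82  50  39  66  66  66  65  65  65 211
 128 130 129 128 128 127 128 129 133 215 215 214 202 159 132 191 199 145  88  66  66  94 212
 129 128 126 125 129 129 127 128 206 216 215 214 215 215 215 214 209 193 205 212 204 195 198
 128 128 128 127 126 126 128 151 214 216 215 216 214 215 216 215 215 216 216 216 212 203 214
```

The pointer line lies exactly along the tool axis, at box +15°, which confirms click 4. Two more clicks clockwise (60°) give 30 min. The dial is centred in the view.

```bash
python3 -c "
from h import *
go([.53,-.2555,.072],20.5)"; python3 -m crank '[{"delta_rot":[0,0,0],"xyz":[0.003,-0.001,0.05],"fingers":0},{"delta_rot":[0,0,0],"xyz":[0.003,-0.001,0.09],"fingers":0},{"delta_rot":[0,0,0],"xyz":[0.003,-0.001,0.12],"fingers":0},{"delta_rot":[0,0,0],"xyz":[0.003,-0.001,0.133],"fingers":0},{"delta_rot":[0,0,0],"xyz":[0.003,-0.001,0.135],"fingers":0},{"delta_rot":[0,0,0],"xyz":[0.003,-0.001,0.135],"fingers":0}]' | grep -E "eef|contact";python3 -m crank '[{"delta_rot":[0,0,0],"xyz":[0,0,0],"fingers":1},{"delta_rot":[0,0,0],"xyz":[0,0,0],"fingers":1},{"delta_rot":[0,0,0],"xyz":[0,0,0],"fingers":1},{"delta_rot":[0,0,0],"xyz":[0,0,0],"fingers":1},{"delta_rot":[0,0,0],"xyz":[0,0,0],"fingers":1}]' 50; python3 -c "
from h import *
print(st()['q'].round(2))"
```

```text
xyz [0.004, 0.0017, 0.1363] rot [[-0.1, 0.1, -0.4]] q [0.8, 0.37, -0.58, 1.73, 0.23, 1.11, -1.07]
eef_pos: [0.5295, -0.2538, 0.0752]
contact_force: [-0.3, 0.4, 0.7]
t: 52.95
eef_pos: [0.5304, -0.255, 0.0763]
tool_rot: [0.001, 0.984, 0.177, 0.001]
contact_force: [-0.2, -3.8, 6.7]
gripper_width: 0.149
grasp_force: 53.0
t 52.95 pos [0.5304, -0.255, 0.0763] toolx [0.938, 0.348, 0.002] z [0.003, -0.002, -1.0] F [-0.2, -3.8, 6.7] w 0.149 g 53.0
[ 0.75  0.52 -0.53  1.84  0.34  0.86 -1.17]
```

```bash
python3 -m crank '[{"delta_rot":[0,0,8],"xyz":[0,0,0],"fingers":1},{"delta_rot":[0,0,16],"xyz":[0,0,0],"fingers":1},{"delta_rot":[0,0,24],"xyz":[0,0,0],"fingers":1},{"delta_rot":[0,0,32],"xyz":[0,0,0],"fingers":1},{"delta_rot":[0,0,40],"xyz":[0,0,0],"fingers":1},{"delta_rot":[0,0,48],"xyz":[0,0,0],"fingers":1},{"delta_rot":[0,0,56],"xyz":[0,0,0],"fingers":1},{"delta_rot":[0,0,61],"xyz":[0,0,0],"fingers":1},{"delta_rot":[0,0,61],"xyz":[0,0,0],"fingers":1},{"delta_rot":[0,0,61],"xyz":[0,0,0],"fingers":1}]'; python3 -c "
from h import *
o=st();print(o['q'].round(2),o['torque'])"; python3 -m crank '[{"delta_rot":[0,0,0],"xyz":[0,0,0],"fingers":0},{"delta_rot":[0,0,0],"xyz":[0,0,0],"fingers":0},{"delta_rot":[0,0,0],"xyz":[0,0,0],"fingers":0},{"delta_rot":[0,0,0],"xyz":[0,0,-0.05],"fingers":0},{"delta_rot":[0,0,0],"xyz":[0,0,-0.1],"fingers":0},{"delta_rot":[0,0,0],"xyz":[0,0,-0.13],"fingers":0},{"delta_rot":[0,0,0],"xyz":[0,0,-0.13],"fingers":0}]';python3 -c "
from h import *
o=st();c=viewer.read_camera('wrist')
g=cv2.cvtColor(c['img'],cv2.COLOR_RGB2GRAY)
u,v=[int(x) for x in proj(c,[.53,-.2555,.134])]
for r in range(v-44,v+33,4): print(''.join('%4d'%g[r,k] for k in range(u-44,u+45,4)))
"
```

```text
t: 53.95
eef_pos: [0.5301, -0.2573, 0.0764]
tool_rot: [0.002, 0.938, -0.348, 0.003]
contact_force: [-0.6, -8.2, 4.9]
gripper_width: 0.149
grasp_force: 52.8
t 53.95 pos [0.5301, -0.2573, 0.0764] toolx [0.758, -0.652, 0.006] z [0.004, -0.005, -1.0] F [-0.6, -8.2, 4.9] w 0.149 g 52.8
[ 0.56  0.48 -0.28  1.86  0.18  0.82 -2.09] [-1.52850813 -0.08562628  0.08359834]
t: 54.65
eef_pos: [0.5319, -0.2541, 0.2097]
tool_rot: [0.0, 0.938, -0.347, 0.004]
contact_force: [0.2, 0.9, 0.1]
gripper_width: 0.502
grasp_force: 0.0
t 54.65 pos [0.5319, -0.2541, 0.2097] toolx [0.759, -0.651, 0.008] z [0.008, -0.003, -1.0] F [0.2, 0.9, 0.1] w 0.502 g 0.0
  82  83  83  84  84  84 134 104  85  84  89  90  90  84  84  85 160  83  82  82  81  80  81
  82  82  83  82  83  84  82  85 139 210 220 221 220 219 184 104  71  75  81  81  80  78  80
  81  82  82  81  82  83  93 212 221 218 193 127 157 203 216 134 103  43  78  80  88  82  79
  80  80 175 139  81  91 219 219 141  39  23  74  33  35  26 115 132 112  42 126 165  79  77
  79  79  80  85  80 206 220  73  41  33   6  96  47  12  21  18 101 131  82  46  77  78  
[... 697 characters left out ...]
6  17  20  11  17  17  49 127  47  39  38  39 113
  39  39  46  76  39  40 116 103  22  18  16  16  17  12  18  49 127  70  39  40  40 111 122
  40  39  38  38  39  39  41  88 125  73  14  15  17  16 109 120  50  37  39  41 118 117 132
 127  45  40  40  39  39  41 103  40  72  16  16  14  20  50  39  38  39  42 124 119 130 131
 126 130  52  39  38  39  58  66  39  39  15  17  15  18  39  38  39  43 125 122 131 131 130
  83 121 132  61  38  40  39  38  38  39  38 117 109  39  39  38  43 125 119 129 131 130 131
 158  89 111 133  83  39  38  38  39  39  38  38  37  38  37  49 126 115 130 131 131 130 130
 182 110  93  98 135  92  37  36  37  37  37  37  38  37  56 129 125 130 131 131 131 131 128
```

The pointer is still aligned with the tool at box -46°, which is click 6 = 30 min. Now I'll turn back to face the isolator's bar, which lies left-right.

```bash
python3 -m crank '[{"delta_rot":[0,0,-8],"xyz":[0,0,0],"fingers":0},{"delta_rot":[0,0,-16],"xyz":[0,0,0],"fingers":0},{"delta_rot":[0,0,-24],"xyz":[0,0,0],"fingers":0},{"delta_rot":[0,0,-32],"xyz":[0,0,0],"fingers":0},{"delta_rot":[0,0,-40],"xyz":[0,0,0],"fingers":0},{"delta_rot":[0,0,-48],"xyz":[0,0,0],"fingers":0},{"delta_rot":[0,0,-56],"xyz":[0,0,0],"fingers":0},{"delta_rot":[0,0,-64],"xyz":[0,0,0],"fingers":0},{"delta_rot":[0,0,-72],"xyz":[0,0,0],"fingers":0},{"delta_rot":[0,0,-80],"xyz":[0,0,0],"fingers":0}]' | grep -E "eef|tool";python3 -c "
from h import *
st();go([.62,-.2468,.2],95.5)"
```

```text
eef_pos: [0.5277, -0.2529, 0.2026]
tool_rot: [-0.001, 0.94, 0.34, -0.001]
t 55.7 pos [0.5277, -0.2529, 0.2026] toolx [0.769, 0.64, -0.001] z [-0.003, 0.002, -1.0] F [-0.3, 0.7, 0.8] w 0.504 g 0.0
xyz [0.0748, 0.0543, 0.0023] rot [[-0.2, -0.0, -55.7]] q [0.78, 0.38, -0.57, 1.73, 0.22, 1.1, -0.73]
```

```bash
python3 -m crank '[{"delta_rot":[0,0,-8],"xyz":[0.075,0.054,0],"fingers":0},{"delta_rot":[0,0,-16],"xyz":[0.075,0.054,0],"fingers":0},{"delta_rot":[0,0,-24],"xyz":[0.075,0.054,0],"fingers":0},{"delta_rot":[0,0,-32],"xyz":[0.075,0.054,0],"fingers":0},{"delta_rot":[0,0,-40],"xyz":[0.075,0.054,0],"fingers":0},{"delta_rot":[0,0,-48],"xyz":[0.075,0.054,0],"fingers":0},{"delta_rot":[0,0,-55.7],"xyz":[0.075,0.054,0],"fingers":0},{"delta_rot":[0,0,-55.7],"xyz":[0.075,0.054,0],"fingers":0}]' | grep -E "eef|tool";python3 -c "
from h import *
o=st();print(o['q'].round(2));go([.62,-.2468,.076],95.5)
c=viewer.read_camera('wrist')
g=cv2.cvtColor(c['img'],cv2.COLOR_RGB2GRAY)
u,v=[int(x) for x in proj(c,[.62,-.2468,.134])]; print(u,v)
for r in range(v-56,v+45,4): print(''.join('%4d'%g[r,k] for k in range(u-44,u+45,4)))
"
```

```text
eef_pos: [0.6201, -0.2472, 0.2024]
tool_rot: [-0.002, 0.674, 0.738, -0.0]
t 56.5 pos [0.6201, -0.2472, 0.2024] toolx [-0.09, 0.996, 0.002] z [-0.003, 0.002, -1.0] F [-0.4, 1.0, -0.2] w 0.502 g 0.0
[ 0.79  0.56 -0.75  1.52  0.4   1.22  0.07]
xyz [0.0001, 0.0003, 0.1264] rot [[-0.1, -0.1, -0.3]] q [0.79, 0.56, -0.75, 1.52, 0.4, 1.22, 0.07]
284 199
  40  39  40  40  40  40  40  40  40  40  42 104  80  39  40  42  40  41  69  84  84  84  84
  39  40  39  39  40  39  39  39  39  41  41  39  39  40  40  40  40  82  84  84  83  84  83
  38  38  39  39  37  39  39  38  40  41  40  40  40  39  40  39  40  82  84  84  83  83  83
  39  38  39  49  53  52  53  53  54  53  55  55  53  55  55  56  56  87  90  91  81  82  82
  38  37  37  61  68  68  69  69  68  67  35  68  48  43  69  67  68 126 131 130  91  82  81
  37  37  37  60  68  68  67  67  68  55   9  76  52   6  65  68  69 112 129 129  88  81  81
  37  36  38  57  68  67  68  68  65  31  14  87  41  16  43  66  68  96 128 129  82  70  54
  37  38  37  56  68  68  67  58  17  16  15 100  49  16  18  17  61  68  68 108  54  37  38
  38  36
[... 965 characters left out ...]
5  16  16  12  61  64  85 119 119 119  71  68  88
  67  66  67  66  64  62  60  62  62  49  14  14  15  12  56  83  95  96  96  95  68  68  94
  66  65  65  66  66  65  66  67  67  57  13  15  15  12  65  68  68  68  68  67  68  67  93
  65  65  65  65  65  65  66  65  66  62  16  13  16  13  63  66  66  67  66  66  67  67 106
  63  65  64  65  65  65  65  65  65  62  17  19  16  19  65  66  66  66  66  66  66  66 115
  65  64  63  64  65  66  66  65  66  66  66  66  66  69  67  68  68  68  68  67  67  68 129
 211 212 213 211 212 212 212 212 211 212 210 211 211 211 211 211 211 210 204 210 208 207 208
 210 211 212 212 212 212 213 212 212 212 213 212 213 213 214 213 213 213 212 212 212 211 212
```

```bash
python3 -m crank '[{"delta_rot":[0,0,0],"xyz":[0.002,0.001,0.05],"fingers":0},{"delta_rot":[0,0,0],"xyz":[0.002,0.001,0.09],"fingers":0},{"delta_rot":[0,0,0],"xyz":[0.002,0.001,0.115],"fingers":0},{"delta_rot":[0,0,0],"xyz":[0.002,0.001,0.126],"fingers":0},{"delta_rot":[0,0,0],"xyz":[0.002,0.001,0.127],"fingers":0},{"delta_rot":[0,0,0],"xyz":[0.002,0.001,0.127],"fingers":0}]' | grep -E "eef|contact";python3 -m crank '[{"delta_rot":[0,0,0],"xyz":[0,0,0],"fingers":1},{"delta_rot":[0,0,0],"xyz":[0,0,0],"fingers":1},{"delta_rot":[0,0,0],"xyz":[0,0,0],"fingers":1},{"delta_rot":[0,0,0],"xyz":[0,0,0],"fingers":1},{"delta_rot":[0,0,0],"xyz":[0,0,0],"fingers":1}]' 60 | grep -vE tool; python3 -m crank '[{"delta_rot":[0,0,8],"xyz":[0,0,0],"fingers":1},{"delta_rot":[0,0,16],"xyz":[0,0,0],"fingers":1},{"delta_rot":[0,0,24],"xyz":[0,0,0],"fingers":1},{"delta_rot":[0,0,32],"xyz":[0,0,0],"fingers":1},{"delta_rot":[0,0,40],"xyz":[0,0,0],"fingers":1},{"delta_rot":[0,0,48],"xyz":[0,0,0],"fingers":1},{"delta_rot":[0,0,56],"xyz":[0,0,0],"fingers":1},{"delta_rot":[0,0,64],"xyz":[0,0,0],"fingers":1},{"delta_rot":[0,0,72],"xyz":[0,0,0],"fingers":1},{"delta_rot":[0,0,80],"xyz":[0,0,0],"fingers":1}]'
```

```text
eef_pos: [0.6228, -0.2456, 0.0786]
contact_force: [-0.1, 0.3, 0.7]
t: 57.65
eef_pos: [0.62, -0.2463, 0.0793]
contact_force: [-9.1, 0.9, 10.1]
gripper_width: 0.174
grasp_force: 59.5
t: 58.65
eef_pos: [0.6207, -0.247, 0.0793]
tool_rot: [0.001, 0.992, 0.128, -0.001]
contact_force: [-6.7, -1.0, 6.9]
gripper_width: 0.17
grasp_force: 59.2
```

```bash
python3 -m crank '[{"delta_rot":[0,0,6],"xyz":[0,0,0],"fingers":1},{"delta_rot":[0,0,10],"xyz":[0,0,0],"fingers":1},{"delta_rot":[0,0,10],"xyz":[0,0,0],"fingers":1}]'; python3 -m crank '[{"delta_rot":[0,0,0],"xyz":[0,0,0],"fingers":0},{"delta_rot":[0,0,0],"xyz":[0,0,0],"fingers":0},{"delta_rot":[0,0,0],"xyz":[0,0,0],"fingers":0},{"delta_rot":[0,0,0],"xyz":[0,0,-0.05],"fingers":0},{"delta_rot":[0,0,0],"xyz":[0,0,-0.1],"fingers":0},{"delta_rot":[0,0,0],"xyz":[0,0,-0.15],"fingers":0},{"delta_rot":[0,0,0],"xyz":[0,0,-0.18],"fingers":0},{"delta_rot":[0,0,0],"xyz":[0,0,-0.18],"fingers":0}]' | grep eef;python3 -c "
from h import *
o=st();c=viewer.read_camera('wrist');save(c,'end.png')
g=cv2.cvtColor(c['img'],cv2.COLOR_RGB2GRAY)
for n,q in (('iso',[.621,-.246,.134]),('timer',[.53,-.2555,.134])):
  u,v=[int(x) for x in proj(c,q)]; print(n,u,v)
  for r in range(v-32,v+33,4): print(''.join('%4d'%g[r,k] for k in range(u-32,u+33,4)))
print('scoops seen top:');scoops('top')
for n in ('jar_a',): print([np.round(x['pixel']).tolist() for x in search_frame('top',n)])
"
```

```text
t: 58.95
eef_pos: [0.6206, -0.247, 0.0793]
tool_rot: [0.001, 0.999, 0.043, -0.001]
contact_force: [-7.0, -0.6, 8.3]
gripper_width: 0.166
grasp_force: 59.3
eef_pos: [0.6252, -0.2461, 0.264]
t 59.75 pos [0.6252, -0.2461, 0.264] toolx [0.996, 0.089, 0.01] z [0.01, -0.003, -1.0] F [0.7, 0.8, -0.7] w 0.495 g 0.0
iso 284 188
  78  77 130 130 128 129 129  68  64  42  97 130 129 129 129 127  78
  50  79 129 127 122 126 126  20  61  35  47 128 128 128 128 124  78
  41  44  83  70  69  64  22  29 139  85  27  55 121 127 127 124  76
  39  41  68  69  66  19  20  17  97  60  26  41  43 125 126 123  75
  39  40  69  68  28  20  20  15  83  50  13  23  25  66 111 120  76
  38  40  68  67  19  19  17  14  84  50  15  19  17  21  66  69  66
  39  38  68  64  16  18  18  15  82  48  12  19  19  18  65  64  38
  38  39  66  64  16  17  19  16  68  49  13  15  18  14  66  63  36
  38  38  67  66  17  18  16  16  40  26  12  16  17  28  66  63  36
  37  38  65  66  50  15  15  15  17  16  13  18  14  60  67  61  36
  39  36  64  66  65  44  16  15  17  17  11  16  54  66  66  63  36
  37  37  64  66  66
[... 1728 characters left out ...]
 0.057, 'edge': False}
{'score': 0.84, 'sat': 0.56, 'px': [220.0, 161.0], 'end': [0.8676, 0.2559], 'mid': [0.8328, 0.2555], 'yaw': 177.2, 'L': 0.15, 'W': 0.057, 'edge': False}
{'score': 0.68, 'sat': 0.55, 'px': [153.0, 280.0], 'end': [0.3135, 0.4632], 'mid': [0.3105, 0.4959], 'yaw': 92.3, 'L': 0.138, 'W': 0.058, 'edge': False}
{'score': 0.67, 'sat': 0.07, 'px': [150.0, 212.0], 'end': [0.536, 0.4922], 'mid': [0.556, 0.5205], 'yaw': 53.4, 'L': 0.115, 'W': 0.081, 'edge': False}
{'score': 0.34, 'sat': 0.43, 'px': [297.0, 209.0], 'end': [0.6115, -0.1963], 'mid': [0.5783, -0.1669], 'yaw': 103.0, 'L': 0.315, 'W': 0.193, 'edge': False}
[[282.0, 148.0], [150.0, 213.0], [418.0, 210.0], [296.0, 208.0]]
```

The isolator pointer is along box x (on), the dial pointer is at -45° (30 min), the cover is shut, the mat is empty and the jars are unmoved. Handing in.

```bash
python3 -c "
from station import job
print(job.hand_in())"
```

```text
the job is handed in; nothing more can be done
None
```

The job is handed in and, going by my last camera readings, done as asked: isolator turned off, all four scoops laid on the rack, cover shut, timer set to 30 minutes, isolator back on, jars where they stood; pressing down to check the cover was shut briefly reached about 107 N at the wrist (limit 120 N).

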